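# Grease the art-room printing press

### The arm

A 6-joint arm with a two-finger parallel gripper is mounted at the origin on the work surface. World frame = base frame: x ahead of the robot, y to its left, z up, the work surface at z = 0. Lengths are in m, angles in rad, forces in N, time in s.
With the tool pointing down it reaches from about 0.375 to 0.9 m from the base axis. Payload 3.1 kg.
Tool frame: the origin (TCP) lies between the finger pads; the fingertips stand 8 mm ahead of it and the grasp point (between the pads) lies 11 mm behind it (manip.tip_extent is the distance from the TCP to the fingertips, in m); z points along the fingers, x is the direction in which the jaws open and shut, and the axes are right-handed (so a half turn about z gives the same grasp; the last joint's range is limited). The gripper opens to 85 mm and grips with 20 to 120 N. Pads are 22 mm wide; open, the fingers measure 114 mm over their backs; the gripper's body (76 mm by 85 mm) begins 54 mm behind the grasp point. The pads swing forward as they close: fully open they stand 13 mm farther back than shut.
Start: joints at [1.107, 0.527, 1.433, -0, 1.181, -0.178], TCP at [0.176, 0.6, 0.239] pointing down, gripper open.
Joint ranges: [-3.08, 3.08], [-0.75, 2.2], [0.22, 2.44], [-1.43, 4.57], [0, 2.65], [-2.85, 2.85]. Speed limits (rad/s): [2.79, 2.79, 3.14, 3.14, 3.14, 3.14].

### API

Orientations are given as a unit quaternion [x, y, z, w].
In Python, from station import manip gives the robot as it stands.
- The arm moves only by the tool move_arm, never from a script. Its argument "deltas" is a list that holds one entry, the list of rows, each a list of 4 numbers: the shift along the tool's x, y, z in m, then the turn about the tool's z in degrees. A call has 1 to 20 rows; each row is the pose to reach, as a shift and turn from the pose measured when the call began, along the tool's axes at that moment; what a row does not reach only later rows make up. A row lasts 1/12 s, in which the tool goes at most 41.7 mm and 7.16 degrees, less where a joint would pass 70% of its speed; a pose out of reach is approached as far as the arm can. A call with a gripper value outside its range is refused whole. "gripper" is the opening, from 0 (shut) to 1 (fully open), set as the call begins (left out, the last holds). The fingers move at their own pace and stop on an object; "squeeze" is the grip in N (left out, the last holds). Time passes only in rows, so rows that repeat a pose let the fingers close. It gives the time, the measured TCP pose, the force and the opening at its end, in the units of the state.
- manip.sense(): the state, without advancing time (a new reading comes with each control period).
- manip.snapshot(name): name is "side" or "top" or "wrist"; returns a dict with "img" (480x640x3 uint8, red, green, blue), "vertical_fov" (degrees; the focal length in pixels is half the picture's height over the tangent of half this angle, whatever the lens; pixels are square), "cx", "cy" (the principal point, pixels), "D" ([k1, k2, p1, p2, k3] as OpenCV has them; the pictures are not rectified), "origin" and "orientation" of the camera in the world. Camera axes: x right, y down, z forward; pixel columns grow to the right and rows downward; lengths in m; the calibration is good to about 2 mm. A picture is of the moment at which its call begins. There is no depth.
- manip.sign_off(): hands the job in, once; it reports no verdict.
The state is a dict: "t": time; "q": joint angles; "qd": joint speeds; "tau": joint torques, N m; "tcp_pos": TCP position; "tool_rot": TCP orientation; "force": force on the tool from outside, world axes, zero at the start; "ft_torque": the same for the moment, N m; "finger_gap": opening from 0.0 (shut) to 1.0 (fully open).
Only numpy, scipy, OpenCV 4.12 (cv2) and the standard library are available. Lean on these libraries where they do the work, as an engineer would, in place of code of your own. Each camera call takes 0.05 s, during which the arm holds its last target.

### The job

Lift the push-type grease gun out of its wooden stand, pinching its thin-walled square barrel gently (at no more than 30 N), and press its coupler squarely onto the tilted, ball-headed grease nipple of the small printing press until it snaps on. Then keep pushing along the nipple until the gun's sprung nose has gone about half way in, never bottoming it out, and finish while still holding the gun there against its spring; leave everything else on the table alone.

Things in the scene. Friction and masses are not known exactly. Their poses are not given: they have to be found in the camera images.
- gun: Push-type grease gun, 140 mm long, 0.3 to 0.45 kg, nose down in the stand. Origin on its axis at the coupler's mouth with the nose fully out; z from coupler to tail (up at the start). Along z: steel nose 0-70 mm; round collar 48 mm across 70-76, which can bear fingertips pushing; thin grey square barrel to grip, 30 x 30 mm, flats facing its x and y, 76-136; cap to 140. Nose slides in the barrel.
- nose (a joint): How far the sprung nose (with the coupler) has been pushed into the barrel, m: 0 = fully out, 0.020 = bottomed. Its spring pushes with 7 N at 0 and 350 N/m more (10.5 N half way, 14 N at the bottom). The barrel's wall takes a grip of 30 N per finger plus this push; it dents when the forces of both fingers on the gun add up to over 80 N.
- mouth (a point): Centre of the coupler's mouth, on the sliding nose; axes as the gun's. Coupler: dark steel sleeve 30 mm across; the mouth is a funnel 22 mm wide narrowing to a 14 mm bore 9 mm in. Four sprung jaws sit 8 mm in; forcing the nipple's ball between them takes about 5 N.
- seat (a point): Point on the nose's axis 14 mm inside the mouth where the centre of the nipple's ball lies once it has snapped past the jaws and rests on the bore's end; axes as the gun's.
- nipple: Grease nipple fixed on the press's +y cheek. Origin: centre of its foot, 80 mm above the table; z axis = nipple axis, pointing out, tilted 0.44 rad from vertical towards the press's -x. Foot 16 mm across, 6 mm tall; stalk 7 mm thick; greased brass ball head 12 mm across. The other cheek has only a flat plug.
- ball (a point): Centre of the nipple's ball head, 26 mm along the nipple's axis from its foot.
- press: Small tabletop printing press, fixed; base 170 (x) x 180 (y) mm, 90 mm tall (100 with its adjusting screw), two grey cheeks at y = -70 and +70 mm with a steel roller between. Origin: centre of its underside; z up; -x is its front.
- stand: Fixed wooden post, 68 mm across and 80 mm tall, with a vertical through hole 38 mm wide. The gun's nose hangs in the hole and its collar rests on the post's top. Origin: centre of the underside, z up.
- ink_jar: Closed ink jar, bystander, 52 mm across, 65 mm tall; origin under its centre.
- paintbrush: Paintbrush lying down, bystander, 170 mm long along its x.
- palette: White six-well paint palette, bystander, 80 x 120 x 12 mm; origin under its centre.
- water_cup: Clear plastic cup, bystander, 72 mm across, 85 mm tall; origin under its centre.
- screwdriver: Screwdriver lying down, bystander, along its x.
- card_model: Painted cardboard model, bystander, 90 x 170 x 55 mm; origin under its centre.
- tape_roll: Roll of paper tape lying flat, bystander, 90 mm across, 24 mm tall; origin under its centre.
Things that resemble listed ones, but are neither listed nor needed, are in the scene too. What is shaped like the gun but orange or purple is not meant.

How it is judged:
By the outcome, as a careful person would: the job done as asked, in the order asked, and still so for the second after the job is handed in, while the arm keeps its last pose, push and grip.
It also fails if it takes over 48 s, if anything falls off the work surface, if the arm or the gripper's body presses on something with over 40 N, if the wrist force passes 120 N, or if a joint passes its speed limit or range.

## Working session

There is one attempt and no reset: what is moved stays moved. The work goes in short steps, Python scripts to look and compute and a tool call to move; the robot and the scene stay as the last step left them, time stands still between calls to the robot, and variables do not carry over. Pictures are saved under pics/ and viewed, and the job is handed in when it is done.

Besides the shell and the picture viewer there is one more tool, called after "Emit:" as a command line: name --argument value ..., lists and objects as JSON in quotes. move_arm: Moves the arm, as the interface text tells. Its arguments: {"type":"object","properties":{"deltas":{"type":"array"},"gripper":{"type":"number"},"squeeze":{"type":"number"}},"required":["deltas"]}

```bash
ls; mkdir -p pics; python3 - <<'E'
from station import manip
import cv2
print(manip.sense())
for n in ("side","top","wrist"):
    s=manip.snapshot(n)
    cv2.imwrite(f"pics/{n}0.png",s["img"][:,:,::-1])
    print(n,{k:v for k,v in s.items() if k!="img"})
print([a for a in dir(manip) if a[0]!='_'])
E
```

```text
pics
{'t': 0.0, 'q': array([ 1.10652763e+00,  5.28463115e-01,  1.43391058e+00, -1.16759218e-05,
        1.18140168e+00, -1.78494973e-01]), 'qd': array([-0.00024825,  0.00062346, -0.00124384,  0.00033271,  0.00163258,
        0.0004254 ]), 'tau': array([-1.14106930e-03, -4.42351127e+01, -1.78019947e+01, -3.30890989e-04,
        8.54873098e-03, -1.15754028e-05]), 'tcp_pos': array([0.17583868, 0.59902068, 0.23833285]), 'tool_rot': array([ 8.00591683e-01,  5.99209284e-01, -9.73547459e-04,  4.93259346e-04]), 'force': array([ 0.0504677 , -0.13790368,  0.16882406]), 'ft_torque': array([ 0.02505512, -0.03545761, -0.01443631]), 'finger_gap': 0.9975508962291645}
side {'vertical_fov': 56.68550611442497, 'cx': 316.1271533869749, 'cy': 234.94260061385648, 'D': array([-0.02506767,  0.        ,  0.        ,  0.        ,  0.        ]), 'origin': array([ 0.26443154, -0.65363579,  0.7474269 ]), 'orientation': array([ 0.8963939 , -0.1642438 ,  0.06908316, -0.40586878])}
top {'vertical_fov': 49.65079984436997, 'cx': 320.5856172579176, 'cy': 237.53114432851652, 'D': array([-0.00921181,  0.        ,  0.        ,  0.        ,  0.        ]), 'origin': array([0.42642324, 0.0177074 , 1.4506621 ]), 'orientation': array([-0.70602368,  0.70715782, -0.02635955,  0.02763242])}
wrist {'vertical_fov': 59.10682868825508, 'cx': 314.42370622363353, 'cy': 237.24914554423074, 'D': array([-0.04502694,  0.        ,  0.        ,  0.        ,  0.        ]), 'origin': array([0.10716681, 0.61928576, 0.37360012]), 'orientation': array([0.79216562, 0.59268361, 0.08693671, 0.11679798])}
['PlanningError', 'sense', 'sign_off', 'snapshot', 'tip_extent']
```

View pics/side0.png

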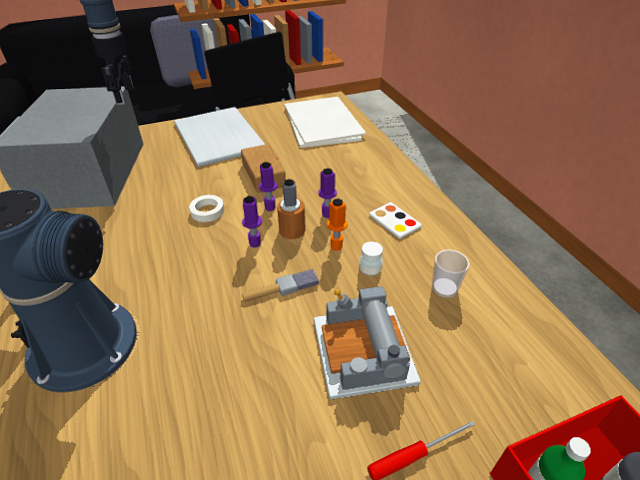

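View pics/top0.png

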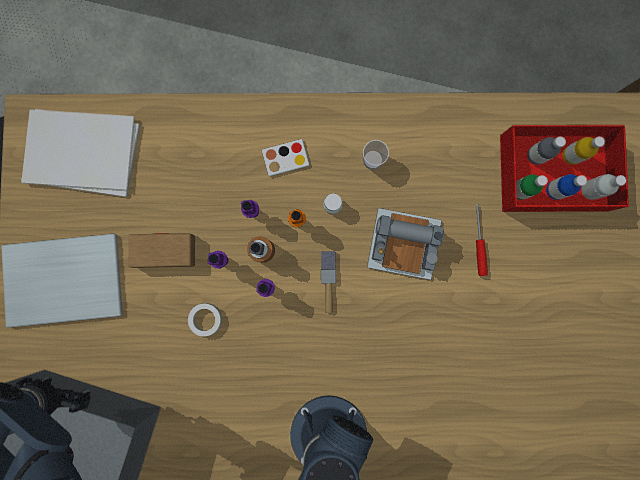

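View pics/wrist0.png

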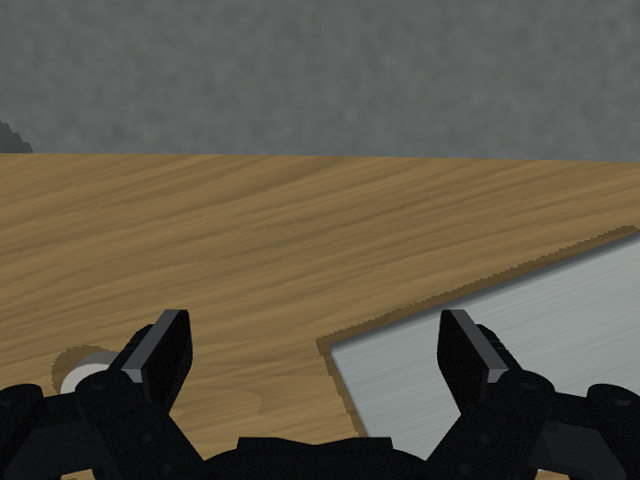

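```bash
cat > h.py <<'E'
import numpy as np, cv2
from scipy.spatial.transform import Rotation as R
def cam(s):
    f=240/np.tan(np.radians(s["vertical_fov"])/2)
    K=np.array([[f,0,s["cx"]],[0,f,s["cy"]],[0,0,1.]])
    return K,np.array(s["D"]),np.array(s["origin"]),R.from_quat(s["orientation"]).as_matrix()
def ray(s,uv):
    K,D,o,M=cam(s)
    p=cv2.undistortPoints(np.array([[uv]],float),K,D)[0,0]
    d=M@np.array([p[0],p[1],1]); return o,d/np.linalg.norm(d)
def at_z(s,uv,z):
    o,d=ray(s,uv); return o+d*(z-o[2])/d[2]
def proj(s,P):
    K,D,o,M=cam(s)
    P=np.atleast_2d(P); Pc=(P-o)@M
    return cv2.projectPoints(Pc.reshape(-1,1,3),np.zeros(3),np.zeros(3),K,D)[0][:,0]
def tri(l):
    A=np.zeros((3,3));b=np.zeros(3);
    for s,uv in l:
        o,d=ray(s,uv);Q=np.eye(3)-np.outer(d,d);A+=Q;b+=Q@o
    X=np.linalg.solve(A,b)
    return X,[np.linalg.norm((np.eye(3)-np.outer(ray(s,uv)[1],ray(s,uv)[1]))@(X-ray(s,uv)[0])) for s,uv in l]
def crop(s,x0,y0,x1,y1,k,fn):
    im=s["img"][y0:y1,x0:x1,::-1]; cv2.imwrite(fn,cv2.resize(im,None,fx=k,fy=k,interpolation=cv2.INTER_CUBIC))
E
python3 - <<'E'
from station import manip
from h import *
import pickle
T=manip.snapshot("top");S=manip.snapshot("side")
pickle.dump((T,S),open("ts0.pkl","wb"))
crop(T,195,185,325,315,6 if 0 else 5,"pics/tgun.png")
crop(T,360,200,450,285,7,"pics/tpress.png")
crop(S,235,150,360,260,6,"pics/sgun.png")
crop(S,300,270,430,400,5-1+1,"pics/spress.png")
E
```

```text
(no output)
```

View pics/tgun.png

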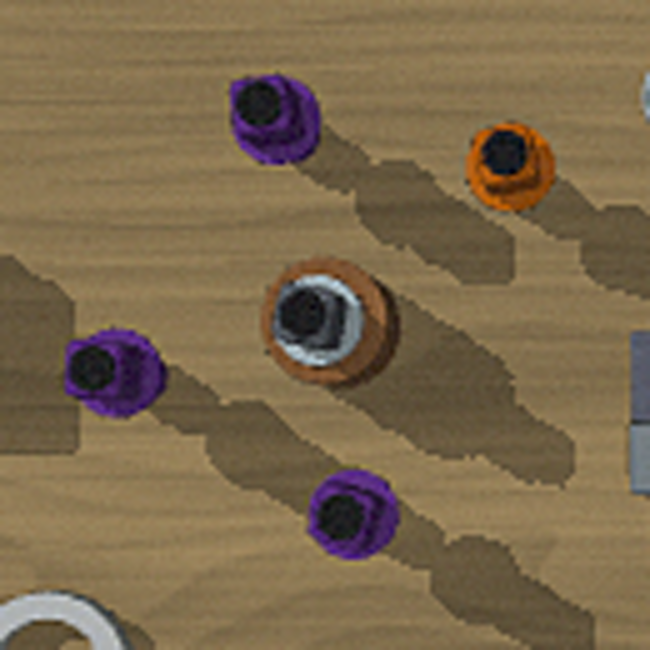

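View pics/sgun.png

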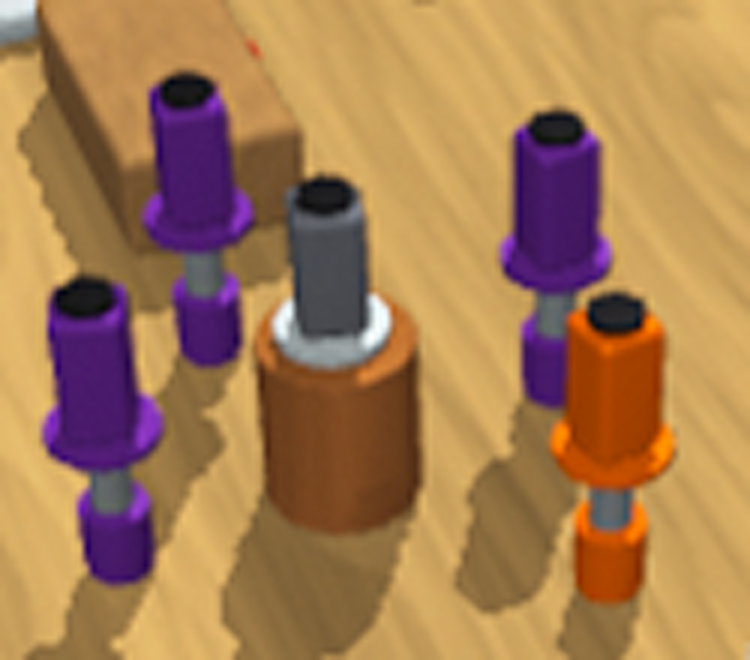

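View pics/tpress.png

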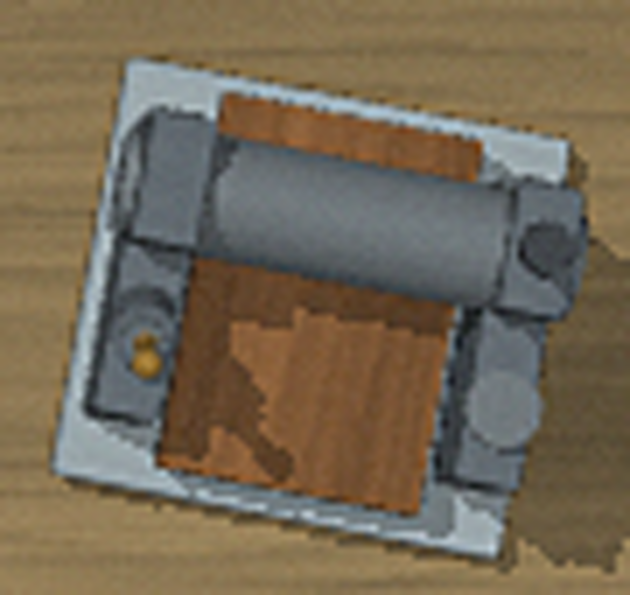

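View pics/spress.png

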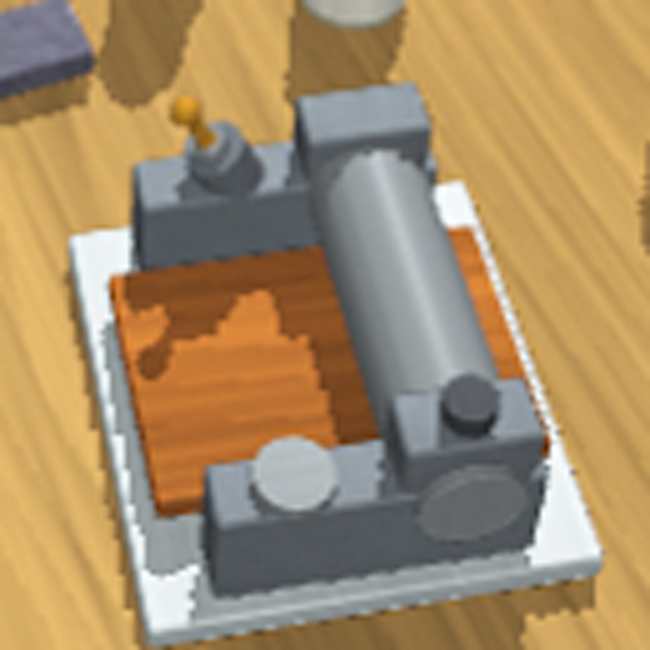

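```bash
python3 - <<'E'
from h import *
import pickle
T,S=pickle.load(open("ts0.pkl","rb"))
c=lambda p,x0,y0,k:((p[0]+.5)/k+x0-.5,(p[1]+.5)/k+y0-.5)
print("cap",tri([(T,c((302,312),195,185,5)),(S,c((325,192),235,150,6))]))
ball=tri([(T,c((146,361),360,200,7)),(S,c((186,110),300,270,5))]);print("ball",ball)
# collar top centre z=.086, post top z .08 center
print("collar T",at_z(T,c((320,320),195,185,5),.086),"S",at_z(S,c((332,327),235,150,6),.086))
print("post T",at_z(T,c((325,322),195,185,5),.08))
# plate corners
tc=[(130,60),(568,145),(500,555),(55,475)]; sc=[(70,238),(460,185),(600,560),(150,640)]
P=[at_z(T,c(p,360,200,7),.010) for p in tc];Q=[at_z(S,c(p,300,270,5),.010) for p in sc]
for p in P:print("T",p.round(4))
for p in Q:print("S",p.round(4))
P=np.array(P);x=(P[0]-P[3])+(P[1]-P[2]);y=(P[0]-P[1])+(P[3]-P[2])
print(P.mean(0),np.degrees(np.arctan2(x[1],x[0])),np.degrees(np.arctan2(-y[0],y[1])),np.linalg.norm(x)/2,np.linalg.norm(y)/2)
Q=np.array(Q);y=(Q[0]-Q[3])+(Q[1]-Q[2]);x=(Q[1]-Q[0])+(Q[2]-Q[3])
print(Q.mean(0),np.degrees(np.arctan2(x[1],x[0])),np.degrees(np.arctan2(-y[0],y[1])),np.linalg.norm(x)/2,np.linalg.norm(y)/2)
E
```

```text
cap (array([0.502821  , 0.18460157, 0.15022678]), [np.float64(0.00047078867279902296), np.float64(0.0004707886727990979)])
ball (array([ 0.49389441, -0.135366  ,  0.10439516]), [np.float64(0.0001714393561138163), np.float64(0.0001714393561139327)])
collar T [0.50187913 0.18344649 0.086     ] S [0.50201463 0.1817235  0.086     ]
post T [0.50114683 0.18151978 0.08      ]
T [ 0.6188 -0.1409  0.01  ]
T [ 0.5844 -0.3153  0.01  ]
T [ 0.4214 -0.2853  0.01  ]
T [ 0.4533 -0.1095  0.01  ]
S [ 0.456 -0.107  0.01 ]
S [ 0.62   -0.1399  0.01  ]
S [ 0.5856 -0.3147  0.01  ]
S [ 0.4205 -0.285   0.01  ]
[ 0.51949389 -0.21274833  0.01      ] -10.58390945857418 -10.72735723089082 0.16709662045717527 0.17818456126493895
[ 0.52050093 -0.21164138  0.01      ] -10.748758772808795 -11.204121406258855 0.16747671328332236 0.17984782471799624
```

```bash
python3 - <<'E'
from station import manip
from h import *
W=manip.snapshot("wrist"); s=manip.sense()
Mt=R.from_quat(s["tool_rot"]).as_matrix();print(Mt.round(4), s["t"])
K,D,o,M=cam(W)
print("cam in tool",Mt.T@(o-s["tcp_pos"])); print((Mt.T@M).round(3))
g=np.array([.502,.183,.15])
for back in (0,.04,.08):
    d=Mt.T@(np.array([.502,.183,s["tcp_pos"][2]])-s["tcp_pos"])-[0,back,0]
    W2=dict(W);W2["origin"]=o+Mt@d
    print(back,d.round(3),proj(W2,[g,g-[0,0,.064]]).round(0))
E
```

```text
[[ 2.819e-01  9.594e-01 -3.000e-04]
 [ 9.594e-01 -2.819e-01 -7.000e-04]
 [-8.000e-04 -1.000e-04 -1.000e+00]] 0.3
cam in tool [-0.00028745 -0.07167526 -0.13502614]
[[ 1.    -0.001  0.001]
 [ 0.     0.958  0.288]
 [-0.001 -0.288  0.958]]
0 [-0.308  0.43   0.   ] [[315. 245.]
 [315. 217.]]
0.04 [-0.308  0.39   0.   ] [[315. 310.]
 [315. 270.]]
0.08 [-0.308  0.35   0.   ] [[315. 369.]
 [315. 320.]]
```

Emit:
move_arm --deltas '[[[-0.022, 0.03, 0, 0], [-0.044, 0.061, 0, 0], [-0.066, 0.092, 0, 0], [-0.088, 0.123, 0, 0], [-0.11, 0.154, 0, 0], [-0.132, 0.184, 0, 0], [-0.154, 0.215, 0, 0], [-0.176, 0.246, 0, 0], [-0.198, 0.276, 0, 0], [-0.22, 0.307, 0, 0], [-0.242, 0.338, 0, 0], [-0.264, 0.369, 0, 0], [-0.286, 0.399, 0, 0], [-0.3, 0.42, 0, 0], [-0.308, 0.43, 0, 0], [-0.308, 0.43, 0, 0], [-0.308, 0.43, 0, 0]]]' --gripper 1 --squeeze 28

```text
t: 1.72
tcp_pos: [0.5011, 0.1829, 0.2389]
tool_rot: [0.801, 0.599, -0.001, -0.001]
force: [-0.7, 1.0, -1.0]
finger_gap: 1.001
```

```bash
python3 - <<'E'
from station import manip
from h import *
import pickle
W=manip.snapshot("wrist"); s=manip.sense();pickle.dump((W,s),open("w1.pkl","wb"))
print(s)
cv2.imwrite("pics/w1.png",W["img"][:,:,::-1])
crop(W,240,140,400,300,4,"pics/w1c.png")
E
```

```text
{'t': 1.7667, 'q': array([ 1.41619484e-01,  4.05514036e-01,  1.66179272e+00,  2.07672267e-04,
        1.07635702e+00, -1.14376160e+00]), 'qd': array([ 0.02362762, -0.00442122,  0.0091988 , -0.00391827, -0.0029299 ,
       -0.00342096]), 'tau': array([-8.89930744e-01, -3.66579580e+01, -1.65722269e+01, -4.64634388e-02,
       -4.17036563e-02, -9.43097366e-04]), 'tcp_pos': array([0.50051774, 0.18353658, 0.23890091]), 'tool_rot': array([ 8.00515232e-01,  5.99311507e-01, -8.64377572e-04, -5.77567188e-04]), 'force': array([-0.25066146,  0.07063993, -0.63252199]), 'ft_torque': array([ 0.01050734, -0.00890983, -0.01798347]), 'finger_gap': 0.9988323637746693}
```

View pics/w1.png

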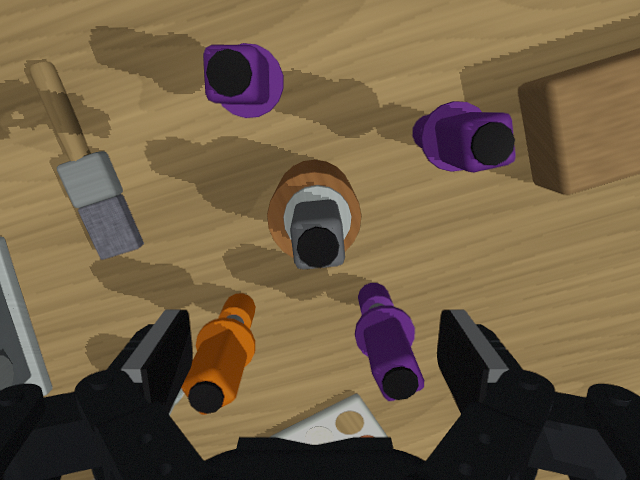

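View pics/w1c.png

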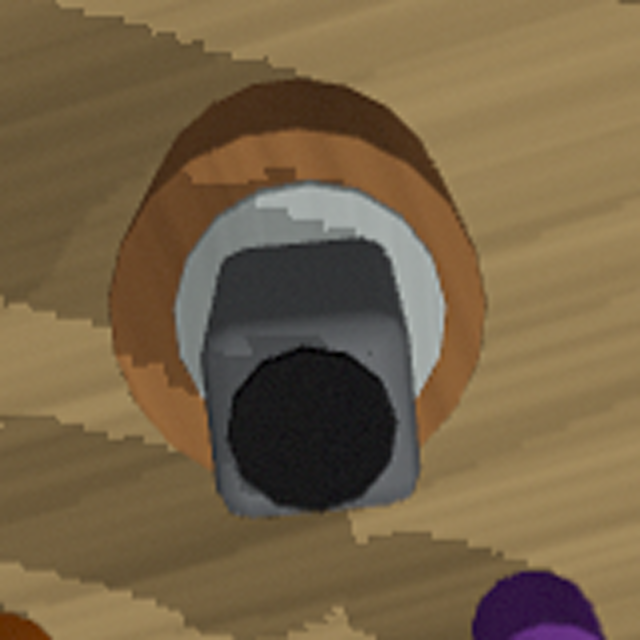

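```bash
python3 - <<'E'
from h import *
import pickle
W,s=pickle.load(open("w1.pkl","rb"))
Mt=R.from_quat(s["tool_rot"]).as_matrix()
c=lambda p:((p[0]+.5)/4+240-.5,(p[1]+.5)/4+140-.5)
for z in(.146,):
  f=lambda p:(Mt.T@(at_z(W,c(p),z)-s["tcp_pos"]))
  for a,b in [((245,517),(405,500)),((207,360),(222,490)),((406,340),(418,470)),((225,328),(390,315))]:
    A,B=f(a),f(b);d=B-A;print(A[:2].round(4),B[:2].round(4),np.degrees(np.arctan2(d[1],d[0])))
f=lambda p,z:(at_z(W,c(p),z))
print("cap",f((313,428),.15),"barrel top centre",f((314,415),.146),"collar",f((309,318),.086))
crop(W,280,210,360,280,9,"pics/w1d.png")
E
```

```text
[-0.0083  0.0168] [0.0147 0.0143] -6.337915716241862
[-0.0133 -0.0067] [-0.0115  0.0127] 84.65857859847979
[ 0.0145 -0.0095] [0.0165 0.0097] 83.98006527616849
[-0.0107 -0.0113] [ 0.0122 -0.0131] -4.5272768724720605
cap [0.50274221 0.18435787 0.15      ] barrel top centre [0.50218209 0.18470464 0.146     ] collar [0.50311783 0.18408285 0.086     ]
```

View pics/w1d.png

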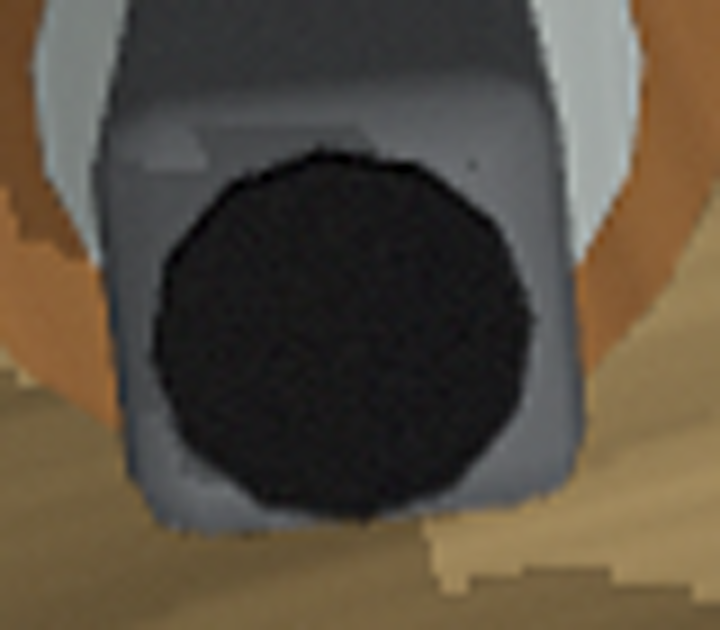

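Emit:
move_arm --deltas '[[[0.001, 0.002, 0, -3], [0.001, 0.002, 0, -5.5], [0.001, 0.002, 0.025, -5.5], [0.001, 0.002, 0.05, -5.5], [0.001, 0.002, 0.075, -5.5], [0.001, 0.002, 0.1, -5.5], [0.001, 0.002, 0.12, -5.5], [0.001, 0.002, 0.133, -5.5], [0.001, 0.002, 0.14, -5.5], [0.001, 0.002, 0.1425, -5.5], [0.001, 0.002, 0.1425, -5.5], [0.001, 0.002, 0.1425, -5.5], [0.001, 0.002, 0.1425, -5.5]]]' --gripper 1 --squeeze 28

```text
t: 2.85
tcp_pos: [0.503, 0.1844, 0.0975]
tool_rot: [0.771, 0.637, 0.0, -0.0]
force: [0.6, -0.2, -0.0]
finger_gap: 0.997
```

```bash
python3 - <<'E'
from station import manip
from h import *
W=manip.snapshot("wrist"); s=manip.sense();print(s["t"],s["tcp_pos"],s["tool_rot"],s["force"])
cv2.imwrite("pics/w2.png",W["img"][:,:,::-1])
E
```

```text
2.9 [0.50303433 0.18424101 0.09743616] [ 7.70734122e-01  6.37156889e-01  8.99506167e-05 -5.99973123e-05] [ 0.677249   -0.87332056  0.80755675]
```

View pics/w2.png

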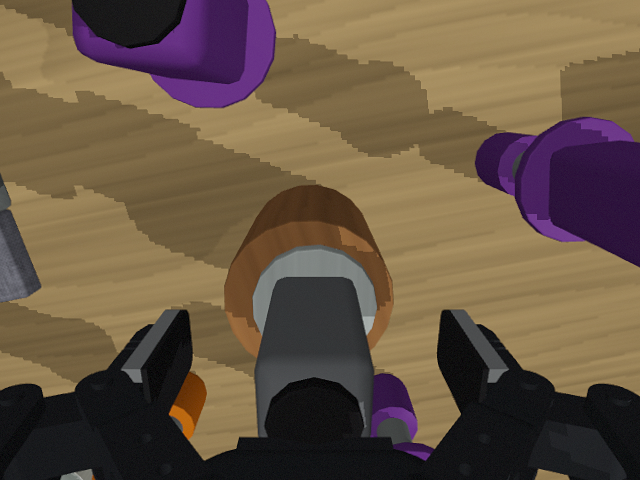

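Emit:
move_arm --deltas '[[[0, 0, 0.0015, 0], [0, 0, 0.0015, 0], [0, 0, 0.0015, 0], [0, 0, 0.0015, 0], [0, 0, 0.0015, 0], [0, 0, 0.0015, 0], [0, 0, 0.0015, 0], [0, 0, 0.0015, 0], [0, 0, 0.0015, 0], [0, 0, 0.0015, 0]]]' --gripper 0 --squeeze 28

```text
t: 3.73
tcp_pos: [0.5032, 0.1842, 0.0961]
tool_rot: [0.771, 0.637, 0.0, 0.0]
force: [0.6, 0.4, 3.0]
finger_gap: 0.347
```

Emit:
move_arm --deltas '[[[0, 0, -0.008, 0], [0, 0, -0.02, 0], [0, 0, -0.035, 0], [0, 0, -0.055, 0], [0, 0, -0.075, 0], [0, 0, -0.1, 0], [0, 0, -0.125, 0], [0, 0, -0.145, 0], [0, 0, -0.16, 0], [0, 0, -0.17, 0], [0, 0, -0.175, 0], [0, 0, -0.175, 0], [0, 0, -0.175, 0]]]'

```text
t: 4.82
tcp_pos: [0.5024, 0.1841, 0.2702]
tool_rot: [0.771, 0.637, -0.001, -0.0]
force: [-0.5, -0.3, -3.2]
finger_gap: 0.351
```

```bash
python3 - <<'E'
from station import manip
from h import *
W=manip.snapshot("wrist");S=manip.snapshot("side"); s=manip.sense();print(s)
cv2.imwrite("pics/w3.png",W["img"][:,:,::-1])
crop(S,200,70,380,260,3,"pics/s3.png")
E
```

```text
{'t': 4.9167, 'q': array([ 1.42067306e-01,  3.70352757e-01,  1.62044694e+00,  1.60536216e-04,
        1.15350554e+00, -1.23955634e+00]), 'qd': array([ 0.00021581,  0.00352038, -0.00326745, -0.00065412,  0.00145053,
        0.00077492]), 'tau': array([ 1.84855139e-02, -3.86111712e+01, -1.86651617e+01,  2.58750486e-03,
        3.94245959e-03,  5.55018005e-05]), 'tcp_pos': array([0.50217749, 0.18399935, 0.26973024]), 'tool_rot': array([ 7.70749086e-01,  6.37137349e-01, -1.11890670e-03, -7.70032417e-04]), 'force': array([-0.65456713,  0.67417557, -4.42390906]), 'ft_torque': array([-0.04270792, -0.03509718,  0.0385736 ]), 'finger_gap': 0.35108797744096654}
```

View pics/s3.png

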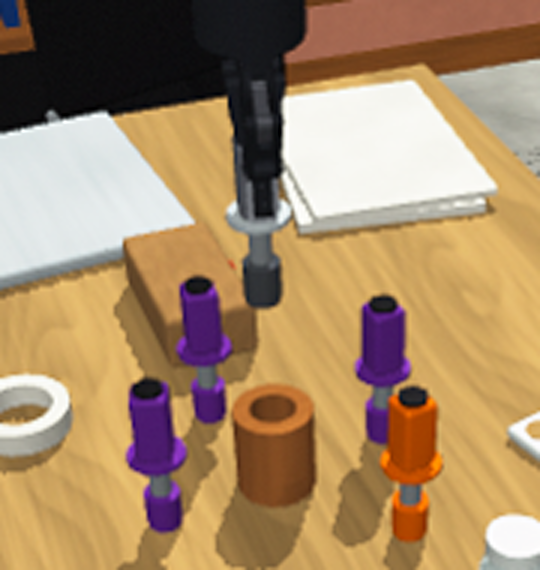

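Emit:
move_arm --deltas '[[[-0.006, 0.014, 0, 0], [-0.016, 0.038, 0, 0], [-0.028, 0.069, 0, 0], [-0.041, 0.1, 0, 0], [-0.055, 0.134, 0, 0], [-0.069, 0.168, 0, 0], [-0.083, 0.202, 0, 0], [-0.097, 0.236, 0, 0], [-0.11, 0.27, 0, 0], [-0.124, 0.304, 0, 0], [-0.138, 0.338, 0, 0], [-0.15, 0.366, 0, 0], [-0.158, 0.386, 0, 0], [-0.162, 0.396, 0, 0], [-0.162, 0.396, 0, 0], [-0.162, 0.396, 0, 0]]]'

```text
t: 6.25
tcp_pos: [0.8603, -0.0508, 0.2654]
tool_rot: [0.771, 0.637, -0.002, -0.002]
force: [0.8, 1.1, -2.9]
finger_gap: 0.348
```

```bash
python3 - <<'E'
from station import manip
s=manip.sense();print(s)
E
```

```text
{'t': 6.25, 'q': array([-1.87963865e-01,  8.93918604e-01,  6.11861203e-01, -6.68646631e-04,
        1.64272795e+00, -1.56827580e+00]), 'qd': array([ 0.02486562, -0.03628689,  0.03504621,  0.00686351,  0.0038036 ,
        0.00123053]), 'tau': array([-1.05396610e+00, -6.59189558e+01, -2.42419106e+01, -9.60730319e-02,
       -6.66287192e-02, -6.11182273e-03]), 'tcp_pos': array([ 0.86030624, -0.05084404,  0.26539803]), 'tool_rot': array([ 0.77115664,  0.63663598, -0.00246466, -0.00244772]), 'force': array([ 0.79784657,  1.08653087, -2.88354089]), 'ft_torque': array([ 0.01040216, -0.0228478 ,  0.09615583]), 'finger_gap': 0.3479402278498489}
```

Emit:
move_arm --deltas '[[[0, 0.015, 0, 0], [0, 0.03, 0, 0], [0, 0.045, 0, 0], [0, 0.06, 0, 0], [0, 0.06, 0, 0], [0, 0.06, 0, 0]]]'

```text
t: 6.75
tcp_pos: [0.9186, -0.0614, 0.2626]
tool_rot: [0.771, 0.637, -0.004, -0.004]
force: [-1.0, -0.4, -3.8]
finger_gap: 0.348
```

```bash
cat > st.py <<'E'
from station import manip
from h import *
s=manip.sense();Mt=R.from_quat(s["tool_rot"]).as_matrix()
z=-Mt[:,2]
print("t",round(s["t"],2),"q",s["q"].round(3),"tcp",s["tcp_pos"].round(4),"F",s["force"].round(1),"gap",round(s["finger_gap"],3))
print("tool up axis",z.round(4),"tilt",round(np.arccos(z[2]),4),"az(opposite)",np.degrees(np.arctan2(-z[1],-z[0])).round(1),"xaxis",Mt[:,0].round(4))
E
python3 st.py
```

```text
t 6.75 q [-1.870e-01  1.048e+00  2.800e-01 -1.000e-03  1.824e+00 -1.569e+00] tcp [ 0.9186 -0.0614  0.2626] F [-1.  -0.4 -3.8] gap 0.348
tool up axis [ 0.0106 -0.0014  0.9999] tilt 0.0107 az(opposite) 172.3 xaxis [ 1.886e-01  9.821e-01 -6.000e-04]
```

Emit:
move_arm --deltas '[[[0, 0.015, 0, 0], [0, 0.03, 0, 0], [0, 0.045, 0, 0], [0, 0.06, 0, 0]]]'

```text
t: 7.08
tcp_pos: [0.9376, -0.0695, 0.2507]
tool_rot: [0.771, 0.637, 0.007, 0.006]
force: [0.4, -0.3, -3.5]
finger_gap: 0.353
```

```bash
python3 st.py
```

```text
t 7.08 q [-0.193  1.086  0.222  0.003  1.815 -1.574] tcp [ 0.9376 -0.0695  0.2507] F [ 0.4 -0.3 -3.5] gap 0.353
tool up axis [-1.860e-02  7.000e-04  9.998e-01] tilt 0.0186 az(opposite) -2.2 xaxis [0.1883 0.9821 0.0028]
```

Emit:
move_arm --deltas '[[[0, 0.04, -0.005, 0], [0, 0.08, -0.01, 0], [0, 0.12, -0.015, 0], [0, 0.16, -0.02, 0], [0, 0.16, -0.02, 0]]]'

```text
t: 7.5
tcp_pos: [0.9492, -0.0835, 0.2386]
tool_rot: [0.771, 0.637, 0.018, 0.017]
force: [0.1, 0.2, -2.7]
finger_gap: 0.351
```

```bash
python3 st.py
```

```text
t 7.5 q [-0.207  1.101  0.22   0.007  1.772 -1.586] tcp [ 0.9492 -0.0835  0.2386] F [ 0.1  0.2 -2.7] gap 0.351
tool up axis [-0.0494  0.0034  0.9988] tilt 0.0495 az(opposite) -3.9 xaxis [0.1884 0.9821 0.006 ]
```

Emit:
move_arm --deltas '[[[0.003, 0.04, -0.02, 0], [0.006, 0.08, -0.04, 0], [0.01, 0.12, -0.06, 0], [0.01, 0.16, -0.08, 0], [0.01, 0.2, -0.1, 0], [0.01, 0.24, -0.12, 0]]]'

```text
t: 8.0
tcp_pos: [0.9479, -0.0889, 0.2751]
tool_rot: [0.77, 0.637, 0.029, 0.029]
force: [0.0, 0.1, -2.8]
finger_gap: 0.348
```

```bash
python3 st.py
```

```text
t 8.0 q [-0.214  1.063  0.218  0.011  1.779 -1.592] tcp [ 0.9479 -0.0889  0.2751] F [ 0.   0.1 -2.8] gap 0.348
tool up axis [-0.0817  0.0066  0.9966] tilt 0.0821 az(opposite) -4.6 xaxis [0.188  0.9821 0.0089]
```

Emit:
move_arm --deltas '[[[0.01, 0.04, -0.005, 0], [0.02, 0.08, -0.01, 0]]]'

```text
t: 8.17
tcp_pos: [0.9591, -0.0808, 0.2735]
tool_rot: [0.77, 0.636, 0.041, 0.04]
force: [-0.0, 0.8, -3.9]
finger_gap: 0.346
```

```bash
python3 st.py
```

```text
t 8.17 q [-0.204  1.065  0.218  0.014  1.743 -1.582] tcp [ 0.9591 -0.0808  0.2735] F [-0.   0.8 -3.9] gap 0.346
tool up axis [-0.1152  0.0093  0.9933] tilt 0.1158 az(opposite) -4.6 xaxis [0.1878 0.9821 0.0126]
```

Emit:
move_arm --deltas '[[[-0.03, 0.04, -0.005, 0], [-0.06, 0.08, -0.01, 0]]]'

```text
t: 8.33
tcp_pos: [0.9623, -0.1268, 0.2727]
tool_rot: [0.768, 0.636, 0.05, 0.05]
force: [0.3, -1.7, -3.3]
finger_gap: 0.347
```

```bash
python3 st.py
```

```text
t 8.33 q [-0.252  1.067  0.219  0.023  1.715 -1.631] tcp [ 0.9623 -0.1268  0.2727] F [ 0.3 -1.7 -3.3] gap 0.347
tool up axis [-0.1414  0.0133  0.9899] tilt 0.1425 az(opposite) -5.4 xaxis [0.185  0.9827 0.0132]
```

Emit:
move_arm --deltas '[[[-0.04, 0.04, -0.005, 0], [-0.08, 0.06, -0.01, 0]]]'

```text
t: 8.5
tcp_pos: [0.9586, -0.1872, 0.2732]
tool_rot: [0.767, 0.636, 0.057, 0.059]
force: [0.7, -0.7, -3.6]
finger_gap: 0.351
```

```bash
python3 st.py
```

```text
t 8.5 q [-0.317  1.067  0.219  0.034  1.694 -1.694] tcp [ 0.9586 -0.1872  0.2732] F [ 0.7 -0.7 -3.6] gap 0.351
tool up axis [-0.1625  0.0181  0.9866] tilt 0.1642 az(opposite) -6.4 xaxis [0.1848 0.9827 0.0124]
```

Emit:
move_arm --deltas '[[[-0.03, 0.04, -0.005, 0], [-0.05, 0.06, -0.01, 0]]]'

```text
t: 8.67
tcp_pos: [0.9561, -0.2331, 0.2748]
tool_rot: [0.768, 0.633, 0.064, 0.07]
force: [0.6, -1.4, -3.9]
finger_gap: 0.343
```

```bash
python3 st.py
```

```text
t 8.67 q [-0.364  1.067  0.219  0.042  1.669 -1.736] tcp [ 0.9561 -0.2331  0.2748] F [ 0.6 -1.4 -3.9] gap 0.343
tool up axis [-0.1875  0.0269  0.9819] tilt 0.1905 az(opposite) -8.2 xaxis [0.1895 0.9818 0.0092]
```

Emit:
move_arm --deltas '[[[0.005, 0.04, -0.005, 0], [0.01, 0.08, -0.01, 0]]]'

```text
t: 8.83
tcp_pos: [0.9658, -0.2286, 0.2782]
tool_rot: [0.768, 0.631, 0.073, 0.083]
force: [-0.0, 1.4, -3.5]
finger_gap: 0.355
```

```bash
python3 st.py
```

```text
t 8.83 q [-0.357  1.066  0.219  0.043  1.64  -1.724] tcp [ 0.9658 -0.2286  0.2782] F [-0.   1.4 -3.5] gap 0.355
tool up axis [-0.217   0.0347  0.9756] tilt 0.2215 az(opposite) -9.1 xaxis [0.1938 0.981  0.0082]
```

Emit:
move_arm --deltas '[[[0.005, 0.04, -0.005, 0], [0.01, 0.08, -0.01, 0]]]'

```text
t: 9.0
tcp_pos: [0.9764, -0.2186, 0.2842]
tool_rot: [0.766, 0.63, 0.084, 0.095]
force: [-0.2, 0.4, -3.5]
finger_gap: 0.352
```

```bash
python3 st.py
```

```text
t 9.0 q [-0.345  1.062  0.219  0.046  1.611 -1.713] tcp [ 0.9764 -0.2186  0.2842] F [-0.2  0.4 -3.5] gap 0.352
tool up axis [-0.2484  0.0405  0.9678] tilt 0.2544 az(opposite) -9.3 xaxis [0.1921 0.9813 0.0083]
```

Emit:
move_arm --deltas '[[[-0.01, 0.04, -0.005, 0], [-0.02, 0.08, -0.01, 0]]]'

```text
t: 9.17
tcp_pos: [0.9816, -0.2307, 0.2922]
tool_rot: [0.763, 0.63, 0.094, 0.109]
force: [-0.1, -0.2, -3.7]
finger_gap: 0.349
```

Emit:
move_arm --deltas '[[[-0.01, 0.04, -0.005, 0], [-0.02, 0.08, -0.01, 0]]]'

```text
t: 9.33
tcp_pos: [0.9856, -0.2453, 0.302]
tool_rot: [0.762, 0.628, 0.104, 0.123]
force: [-1.1, -0.2, -3.0]
finger_gap: 0.345
```

```bash
python3 st.py
```

```text
t 9.33 q [-0.371  1.049  0.218  0.06   1.557 -1.741] tcp [ 0.9856 -0.2453  0.302 ] F [-1.1 -0.2 -3. ] gap 0.345
tool up axis [-0.3122  0.0567  0.9483] tilt 0.3229 az(opposite) -10.3 xaxis [0.19   0.9818 0.0038]
```

Emit:
move_arm --deltas '[[[-0.01, 0.04, -0.005, 0], [-0.02, 0.08, -0.01, 0]]]'

```text
t: 9.5
tcp_pos: [0.9885, -0.2604, 0.3135]
tool_rot: [0.76, 0.625, 0.113, 0.137]
force: [-0.6, -0.7, -3.1]
finger_gap: 0.345
```

Emit:
move_arm --deltas '[[[-0.005, 0.04, 0, 0], [-0.01, 0.08, 0, 0]]]'

```text
t: 9.67
tcp_pos: [0.995, -0.2682, 0.3201]
tool_rot: [0.758, 0.622, 0.122, 0.151]
force: [0.6, 0.6, -2.9]
finger_gap: 0.349
```

```bash
python3 st.py
```

```text
t 9.67 q [-0.391  1.037  0.218  0.072  1.502 -1.757] tcp [ 0.995  -0.2682  0.3201] F [ 0.6  0.6 -2.9] gap 0.349
tool up axis [-0.3739  0.0768  0.9243] tilt 0.3917 az(opposite) -11.6 xaxis [ 0.1951  0.9808 -0.0026]
```

Emit:
move_arm --deltas '[[[0.02, 0.04, 0, 0], [0.04, 0.08, 0, 0]]]'

```text
t: 9.83
tcp_pos: [1.0097, -0.2383, 0.3272]
tool_rot: [0.756, 0.62, 0.132, 0.163]
force: [0.1, 1.3, -2.8]
finger_gap: 0.35
```

```bash
python3 st.py; python3 - <<'E'
from station import manip
from h import *
W=manip.snapshot("wrist");cv2.imwrite("pics/w4.png",W["img"][:,:,::-1])
S=manip.snapshot("side");cv2.imwrite("pics/s4.png",S["img"][:,:,::-1])
E
```

```text
t 9.83 q [-0.356  1.032  0.219  0.063  1.473 -1.722] tcp [ 1.0097 -0.2383  0.3272] F [ 0.1  1.3 -2.8] gap 0.35
tool up axis [-0.4013  0.0829  0.9122] tilt 0.4222 az(opposite) -11.7 xaxis [ 0.1969  0.9804 -0.0024]
```

View pics/w4.png

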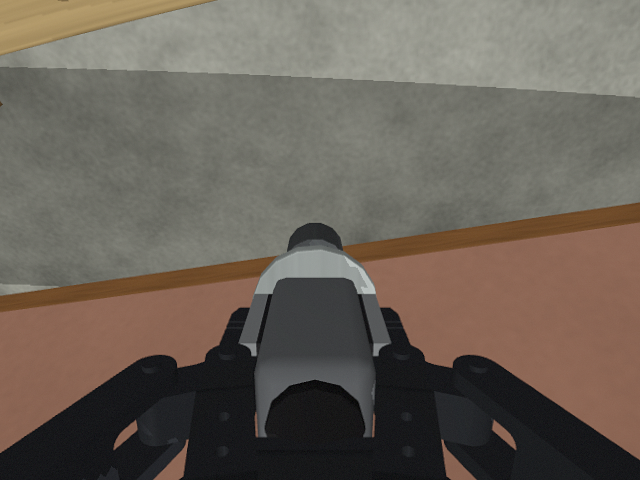

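View pics/s4.png

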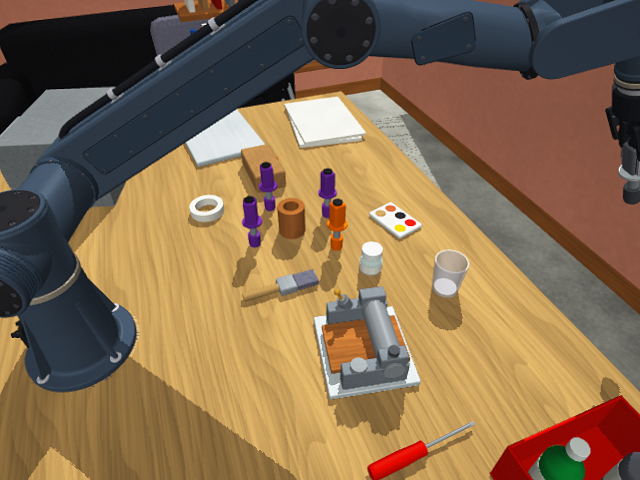

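Emit:
move_arm --deltas '[[[0.02, 0.02, 0, 0]]]'

```text
t: 10.02
tcp_pos: [1.0162, -0.2187, 0.3295]
tool_rot: [0.755, 0.62, 0.133, 0.167]
force: [0.0, -2.4, -5.3]
finger_gap: 0.35
```

```bash
python3 st.py
```

```text
t 10.02 q [-0.333  1.031  0.22   0.052  1.463 -1.702] tcp [ 1.0162 -0.2187  0.3295] F [ 0.  -2.4 -5.3] gap 0.35
tool up axis [-0.409   0.0873  0.9083] tilt 0.4315 az(opposite) -12.0 xaxis [ 0.1961  0.9806 -0.0059]
```

```bash
cat > fk.py <<'E'
from h import *
from scipy.optimize import least_squares
data=[([1.10652763e+00,5.28463115e-01,1.43391058e+00,0,1.18140168e+00],[0.17583868,0.59902068,0.23833285]),
([1.41619484e-01,4.05514036e-01,1.66179272e+00,0,1.07635702e+00],[0.50051774,0.18353658,0.23890091]),
([1.42067306e-01,3.70352757e-01,1.62044694e+00,0,1.15350554e+00],[0.50217749,0.18399935,0.26973024]),
([-1.87963865e-01,8.93918604e-01,6.11861203e-01,0,1.64272795],[0.86030624,-0.05084404,0.26539803]),
([-.187,1.048,.28,0,1.824],[.9186,-.0614,.2626]),([-.252,1.067,.219,.023,1.715],[.9623,-.1268,.2727]),
([-.207,1.101,.22,.007,1.772],[.9492,-.0835,.2386]),([-.317,1.067,.219,.034,1.694],[.9586,-.1872,.2732]),
([-.371,1.049,.218,.06,1.557],[.9856,-.2453,.302]),([-.333,1.031,.22,.052,1.463],[1.0162,-.2187,.3295])]
def fk(p,q):
    r0,z0,a,b,be,c,lat=p
    s2,s3,s5=q[1],q[1]+q[2],q[1]+q[2]+q[4]
    r=r0+a*np.sin(s2)+b*np.sin(s3+be)+c*np.sin(s5)
    z=z0+a*np.cos(s2)+b*np.cos(s3+be)+c*np.cos(s5)
    return np.array([r*np.cos(q[0])-lat*np.sin(q[0]),r*np.sin(q[0])+lat*np.cos(q[0]),z])
def res(p): return np.concatenate([fk(p,q)-x for q,x in data])
o=least_squares(res,[0,.3,.4,.4,0,.25,.11]); P=o.x
if __name__=="__main__":
    print(P.round(4),np.abs(o.fun).max())
    def ik(x,tilt):
        f=lambda v:np.r_[fk(P,[v[0],v[1],v[2],0,np.pi-tilt-v[1]-v[2]])-x]
        k=least_squares(f,[-.5,.3,2.]);v=k.x
        return v,np.pi-tilt-v[1]-v[2],np.abs(k.fun).max()
    for x in ([.442,-.1245,.2185],[.458,-.128,.183],[.43,-.12,.25],[.41,-.12,.3],[.75,-.2,.33]): print(x,ik(x,.43))
E
python3 fk.py
```

```text
[-0.0029  0.2722  0.59    0.4089  0.2785  0.2895  0.116 ] 0.011961990908553516
[0.442, -0.1245, 0.2185] (array([-0.52994229,  0.23923307,  2.14973353]), np.float64(0.32262604421593144), np.float64(4.514835727498223e-11))
[0.458, -0.128, 0.183] (array([-0.51893817,  0.34148997,  2.157064  ]), np.float64(0.213038680849996), np.float64(4.994262448043685e-09))
[0.43, -0.12, 0.25] (array([-0.53500279,  0.15237535,  2.13175032]), np.float64(0.42746698569213715), np.float64(5.883172227161282e-09))
[0.41, -0.12, 0.3] (array([-0.55972001,  0.02430541,  2.08782639]), np.float64(0.599460860623549), np.float64(3.178568519501823e-13))
[0.75, -0.2, 0.33] (array([-0.41060947,  0.51256098,  1.27202006]), np.float64(0.9270116192997675), np.float64(1.7573098531897813e-10))
```

```bash
cat > to.py <<'E'
import sys
from st import *
ball=np.array([.494,-.1355,.1040])
def delta(so,mo=np.array([0,0,.0861])):
    "tool shift for mouth at ball + so*tool-up"
    m=s["tcp_pos"]+Mt@mo
    return Mt.T@(ball+so*(-Mt[:,2])-m)
if __name__=="__main__":
    for a in sys.argv[1:]: print(a,delta(float(a)).round(4))
    # rotation needed for x axis
E
python3 to.py .07
```

```text
t 10.02 q [-0.333  1.031  0.22   0.052  1.463 -1.702] tcp [ 1.0162 -0.2187  0.3295] F [ 0.  -2.4 -5.3] gap 0.35
tool up axis [-0.409   0.0873  0.9083] tilt 0.4315 az(opposite) -12.0 xaxis [ 0.1961  0.9806 -0.0059]
.07 [-0.0195 -0.5743 -0.1721]
```

Emit:
move_arm --deltas '[[[0, -0.01, -0.003, 0], [-0.001, -0.03, -0.009, 0], [-0.002, -0.06, -0.018, 0], [-0.003, -0.094, -0.028, 0], [-0.004, -0.128, -0.038, 0], [-0.005, -0.162, -0.048, 0], [-0.007, -0.196, -0.059, 0], [-0.008, -0.23, -0.069, 0], [-0.009, -0.264, -0.079, 0], [-0.01, -0.298, -0.089, 0], [-0.011, -0.332, -0.099, 0], [-0.013, -0.366, -0.11, 0], [-0.014, -0.4, -0.12, 0], [-0.015, -0.434, -0.13, 0], [-0.016, -0.468, -0.14, 0], [-0.017, -0.5, -0.15, 0], [-0.018, -0.525, -0.157, 0], [-0.018, -0.54, -0.162, 0], [-0.018, -0.55, -0.165, 0], [-0.018, -0.55, -0.165, 0]]]'

```text
t: 11.68
tcp_pos: [0.4526, -0.1238, 0.2495]
tool_rot: [0.755, 0.62, 0.133, 0.166]
force: [-0.1, 0.1, -4.5]
finger_gap: 0.35
```

```bash
python3 to.py .07 .04; python3 - <<'E'
from station import manip
from h import *
for n in ("wrist","side","top"):
    W=manip.snapshot(n);cv2.imwrite(f"pics/{n}5.png",W["img"][:,:,::-1])
E
```

```text
t 11.68 q [-0.611  0.182  2.093  0.351  0.494 -2.265] tcp [ 0.4526 -0.1238  0.2495] F [-0.1  0.1 -4.5] gap 0.35
tool up axis [-0.4075  0.0863  0.9091] tilt 0.4297 az(opposite) -11.9 xaxis [ 0.1954  0.9807 -0.0055]
.07 [-0.0026 -0.0217 -0.0059]
.04 [-0.0026 -0.0217  0.0241]
```

View pics/wrist5.png

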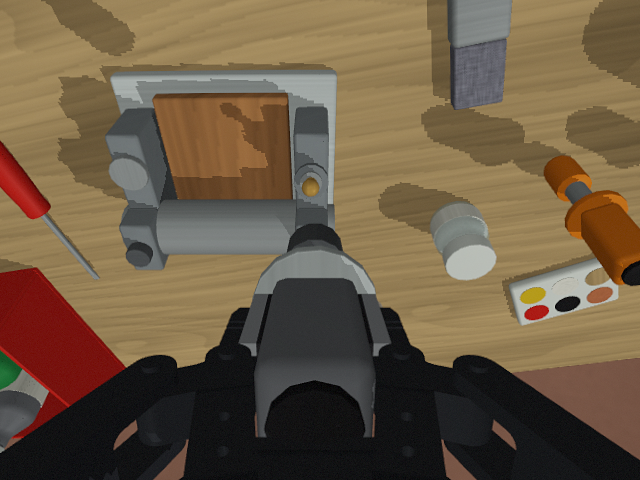

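View pics/side5.png

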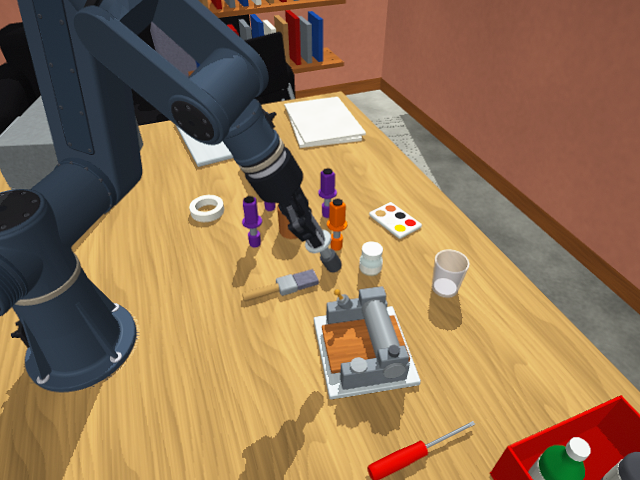

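```bash
cat > ov.py <<'E'
from st import *
import sys
def overlay(name,fn,x0,y0,x1,y1,k,mo=np.array([0,0,.0861])):
    W=manip.snapshot(name);im=W["img"][:,:,::-1].copy()
    big=cv2.resize(im[y0:y1,x0:x1],None,fx=k,fy=k,interpolation=cv2.INTER_CUBIC)
    m=s["tcp_pos"]+Mt@mo
    def draw(P,c):
        p=proj(W,P); p=((p-[x0,y0]+.5)*k-.5).round().astype(int)
        cv2.polylines(big,[p.reshape(-1,1,2)],True,c,1)
    t=np.linspace(0,2*np.pi,40)
    for z,r,c in ((0,.015,(0,0,255)),(.070,.024,(0,255,0)),(.076,.024,(0,255,0))):
        draw(m+(np.c_[r*np.cos(t),r*np.sin(t),0*t-z])@Mt.T,c)
    q=.015*np.array([[1,1],[1,-1],[-1,-1],[-1,1]])
    for z in(.076,.136): draw(m+np.c_[q,-z*np.ones(4)]@Mt.T,(255,0,255))
    cv2.imwrite(fn,big)
if __name__=="__main__":
    overlay("wrist","pics/ovw.png",220,160,420,460,2.6 if 0 else 2)
    overlay("wrist","pics/ovw2.png",270,170,360,260,7)
    overlay("side","pics/ovs.png",280,200,380,310,6)
    overlay("top","pics/ovt.png",340,210,420,290,8)
E
python3 ov.py
```

```text
t 11.83 q [-0.61   0.185  2.086  0.351  0.492 -2.264] tcp [ 0.4564 -0.1261  0.2507] F [ 0.5 -1.  -3.1] gap 0.35
tool up axis [-0.4116  0.0893  0.907 ] tilt 0.4347 az(opposite) -12.2 xaxis [ 0.1959  0.9806 -0.0077]
```

View pics/ovw.png

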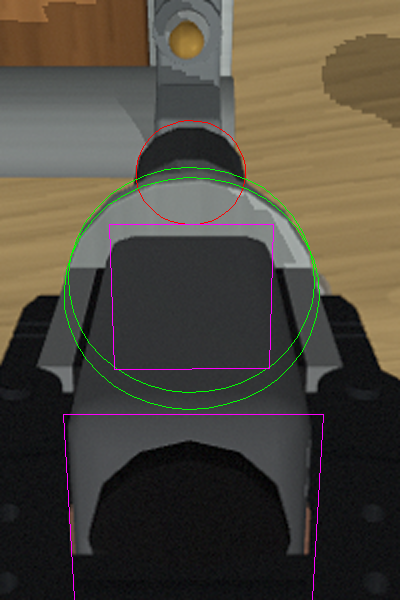

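View pics/ovw2.png

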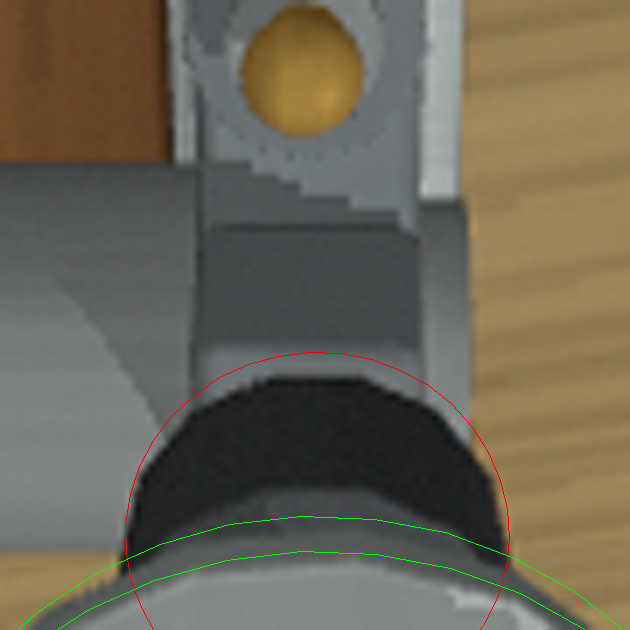

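View pics/ovs.png

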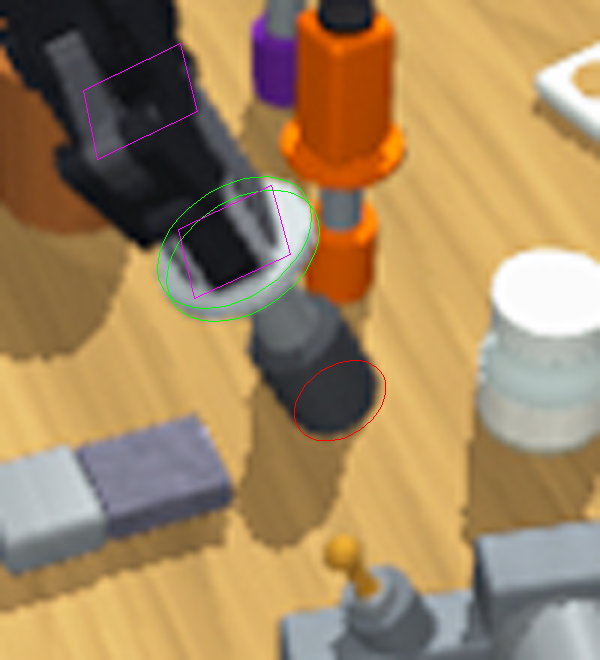

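View pics/ovt.png

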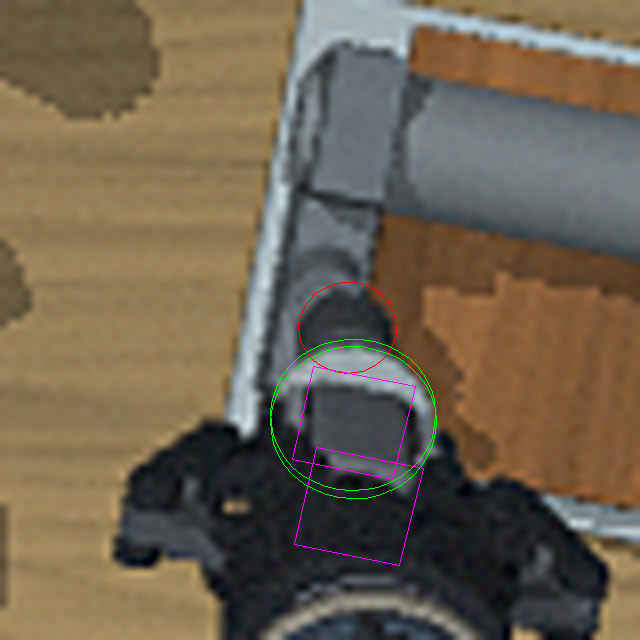

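```bash
python3 to.py .03
```

```text
t 12.03 q [-0.609  0.186  2.087  0.352  0.492 -2.264] tcp [ 0.456  -0.1257  0.2498] F [-0.4  0.4 -3.7] gap 0.349
tool up axis [-0.4099  0.0877  0.9079] tilt 0.4326 az(opposite) -12.1 xaxis [ 0.1956  0.9807 -0.0064]
.03 [-0.0013 -0.0255  0.0327]
```

Emit:
move_arm --deltas '[[[0, -0.006, 0, 3], [0, -0.014, 0.004, 7], [-0.001, -0.021, 0.01, 11], [-0.001, -0.025, 0.017, 15], [-0.001, -0.0255, 0.024, 18], [-0.001, -0.0255, 0.029, 20], [-0.001, -0.0255, 0.032, 20], [-0.001, -0.0255, 0.032, 20], [-0.001, -0.0255, 0.032, 20]]]'

```text
t: 12.78
tcp_pos: [0.4466, -0.1251, 0.2101]
tool_rot: [0.851, 0.48, 0.161, 0.142]
force: [0.3, 0.2, -4.0]
finger_gap: 0.351
```

```bash
python3 to.py .03 .012; sed -i 's/^    overlay.*$//' ov.py; cat >> ov.py <<'E'
    overlay("wrist","pics/o%s_w.png"%sys.argv[1],270,160,370,260,6)
    overlay("side","pics/o%s_s.png"%sys.argv[1],300,240,380,320,8)
    overlay("top","pics/o%s_t.png"%sys.argv[1],340,210,420,290,8)
E
python3 ov.py 1
```

```text
t 12.78 q [-0.625  0.262  2.16   0.5    0.36  -2.09 ] tcp [ 0.4466 -0.1251  0.2101] F [ 0.3  0.2 -4. ] gap 0.351
tool up axis [-0.41    0.0877  0.9079] tilt 0.4327 az(opposite) -12.1 xaxis [0.4876 0.8623 0.137 ]
.03 [-0.0004 -0.0003  0.0006]
.012 [-0.0004 -0.0003  0.0186]
t 12.78 q [-0.625  0.262  2.16   0.5    0.36  -2.09 ] tcp [ 0.4466 -0.1251  0.2101] F [ 0.3  0.2 -4. ] gap 0.351
tool up axis [-0.41    0.0877  0.9079] tilt 0.4327 az(opposite) -12.1 xaxis [0.4876 0.8623 0.137 ]
```

View pics/o1_w.png

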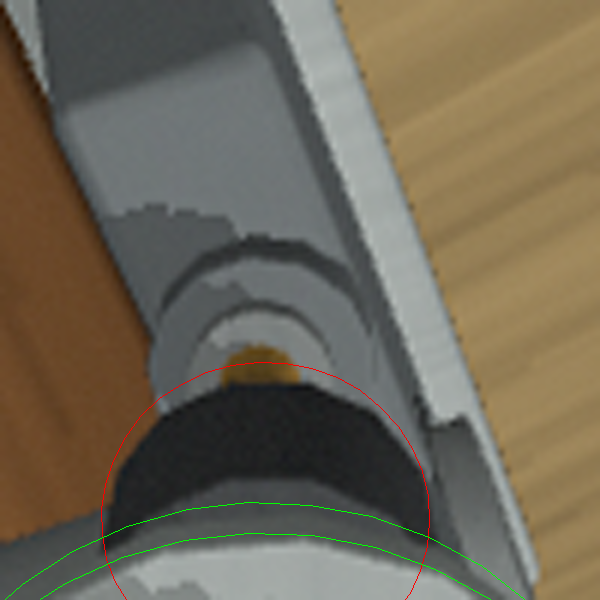

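View pics/o1_s.png

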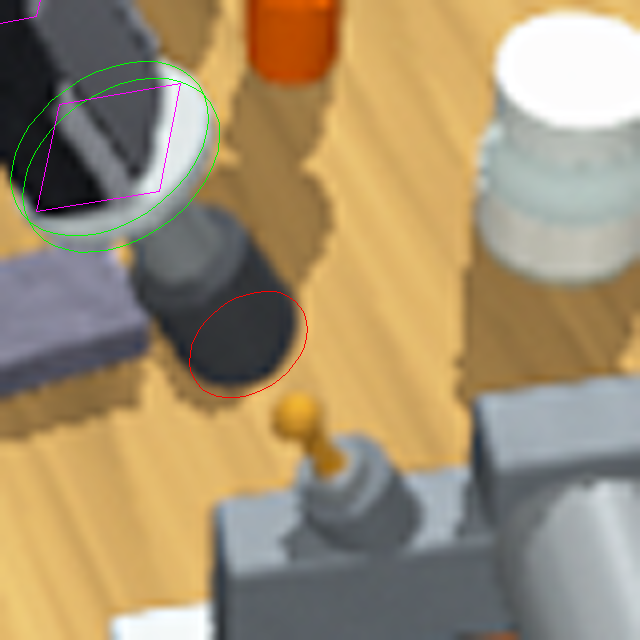

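View pics/o1_t.png

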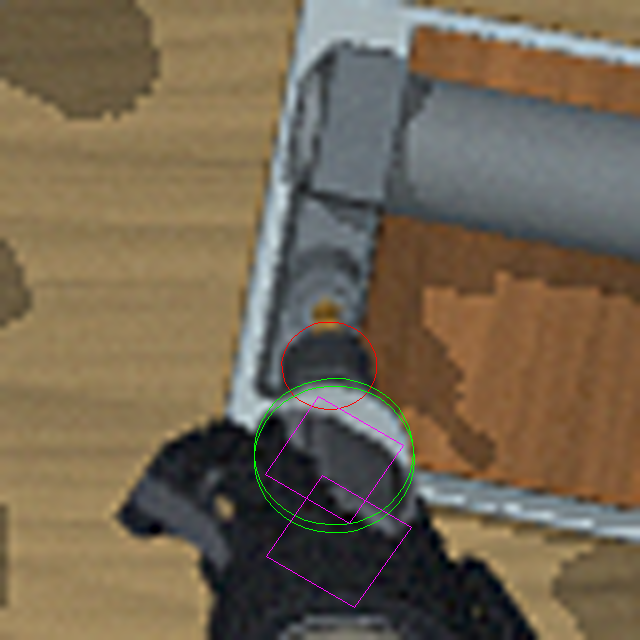

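```bash
python3 - <<'E'
from to import *
import pickle
T,S=pickle.load(open("ts0.pkl","rb"))
W=manip.snapshot("wrist");S2=manip.snapshot("side");T2=manip.snapshot("top")
print(np.abs(T2["origin"]-T["origin"]).max(),np.abs(S2["origin"]-S["origin"]).max())
c=lambda p,x0,y0,k:((p[0]+.5)/k+x0-.5,(p[1]+.5)/k+y0-.5)
# wrist camera at pose of wrist5/ovw2: q tcp 0.4564 -.1261 .2507 -> recompute cam pose through tool pose
K,D,o,M=cam(W);ct=Mt.T@(o-s["tcp_pos"]);CR=Mt.T@M
print("camintool",ct)
bT=c((146,361),360,200,7);bS=c((186,110),300,270,5);bS2=c((297,413),300,240,8)
print(bS,bS2)
B,r=tri([(T,bT),(S,bS2)]);print(B,r)
# ball in the wrist now: visible part; axis predictions
m=s["tcp_pos"]+Mt@[0,0,.0861]
for d in(0,.03,.056): print("axis",d,"W",((proj(W,m+Mt@[0,0,d])[0]-[270,160]+.5)*6).round(1),"S",((proj(S2,m+Mt@[0,0,d])[0]-[300,240]+.5)*8).round(1),"T",((proj(T2,m+Mt@[0,0,d])[0]-[340,210]+.5)*8).round(1))
print("ball proj W",((proj(W,B)[0]-[270,160]+.5)*6).round(1))
im=T2["img"][:,:,::-1][235:270,365:395];cv2.imwrite("pics/t6.png",cv2.resize(im,None,fx=18,fy=18,interpolation=cv2.INTER_CUBIC))
im=W["img"][:,:,::-1][195:260,275:355];cv2.imwrite("pics/w6.png",cv2.resize(im,None,fx=9,fy=9,interpolation=cv2.INTER_CUBIC))
E
```

```text
t 12.93 q [-0.625  0.261  2.161  0.5    0.36  -2.09 ] tcp [ 0.4464 -0.1251  0.2104] F [ 0.4 -0.2 -3.9] gap 0.348
tool up axis [-0.4105  0.0881  0.9076] tilt 0.4333 az(opposite) -12.1 xaxis [0.488 0.862 0.137]
0.0 0.0
camintool [ 0.0002675  -0.07163284 -0.13430386]
(336.8, 291.6) (336.6875, 291.1875)
[ 0.49377337 -0.13521966  0.10548146] [np.float64(0.00010115216471092067), np.float64(0.00010115216471083771)]
axis 0 W [265.4 522.1] S [247.6 343.3] T [329.5 366.5]
axis 0.03 W [265.6 431.7] S [298.3 414.7] T [327.7 332.1]
axis 0.056 W [265.7 368. ] S [340.4 474.1] T [326.2 303.4]
ball proj W [265.7 432.2]
```

View pics/t6.png

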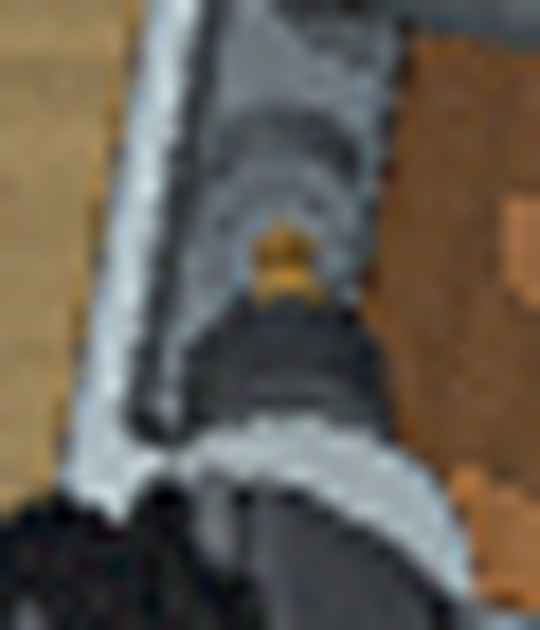

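View pics/w6.png

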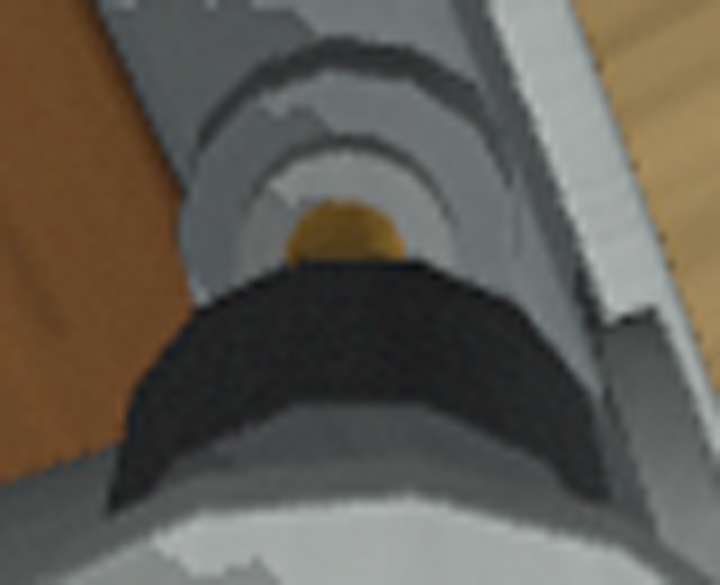

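Emit:
move_arm --deltas '[[[0, 0, 0.003, 0], [0, 0, 0.007, 0], [0, 0, 0.011, 0], [0, 0, 0.015, 0], [0, 0, 0.019, 0], [0, 0, 0.023, 0], [0, 0, 0.027, 0], [0, 0, 0.03, 0], [0, 0, 0.03, 0], [0, 0, 0.03, 0]]]'

```text
t: 13.92
tcp_pos: [0.4586, -0.1276, 0.1828]
tool_rot: [0.851, 0.48, 0.161, 0.142]
force: [0.4, -0.1, -3.4]
finger_gap: 0.352
```

```bash
cat >> st.py <<'E'
print("F tool",(Mt.T@s["force"]).round(2),"Tq",s["ft_torque"].round(2))
E
python3 to.py 0 -.014; python3 ov.py 2
```

```text
t 13.92 q [-0.61   0.342  2.165  0.623  0.283 -2.207] tcp [ 0.4586 -0.1276  0.1828] F [ 0.4 -0.1 -3.4] gap 0.352
tool up axis [-0.4099  0.0877  0.9079] tilt 0.4326 az(opposite) -12.1 xaxis [0.4883 0.8618 0.1372]
F tool [-0.38 -0.95  3.28] Tq [0.14 0.45 0.03]
0 [-0.0003 -0.      0.0007]
-.014 [-0.0003 -0.      0.0147]
t 13.92 q [-0.61   0.342  2.165  0.623  0.283 -2.207] tcp [ 0.4586 -0.1276  0.1828] F [ 0.4 -0.1 -3.4] gap 0.352
tool up axis [-0.4099  0.0877  0.9079] tilt 0.4326 az(opposite) -12.1 xaxis [0.4883 0.8618 0.1372]
F tool [-0.38 -0.95  3.28] Tq [0.14 0.45 0.03]
```

View pics/o2_s.png

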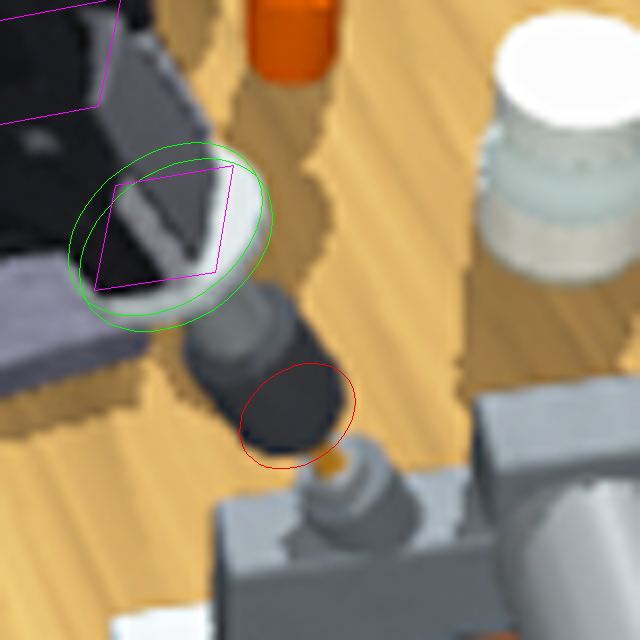

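View pics/o2_t.png

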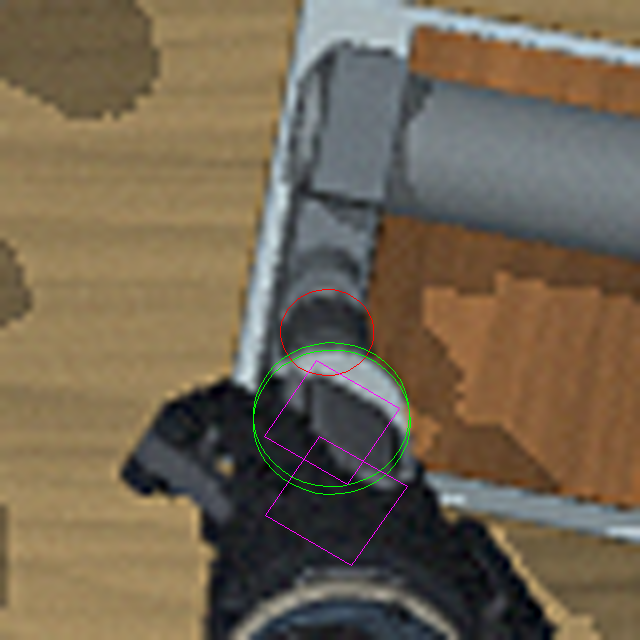

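```bash
python3 - <<'E'
from st import *
S=manip.snapshot("side")
m=s["tcp_pos"]+Mt@[0,0,.0861]
im=S["img"][:,:,::-1][258:306,305:357];big=cv2.resize(im,None,fx=12,fy=12,interpolation=cv2.INTER_CUBIC)
p=((proj(S,np.array([m-Mt[:,2]*.07,m,m+Mt[:,2]*.026]))-[305,258]+.5)*12).astype(int)
u=np.array([-np.sin(.44)*np.cos(-.1885),-np.sin(.44)*np.sin(-.1885),np.cos(.44)])
B=np.array([.4938,-.1352,.1045])
n=((proj(S,np.array([B+.08*u,B-.026*u]))-[305,258]+.5)*12).astype(int)
cv2.polylines(big,[p.reshape(-1,1,2)],False,(0,0,255),1);cv2.polylines(big,[n.reshape(-1,1,2)],False,(0,255,0),1)
print(p,n)
cv2.imwrite("pics/s7.png",big)
E
```

```text
t 14.07 q [-0.61   0.341  2.165  0.623  0.283 -2.207] tcp [ 0.4586 -0.1277  0.1833] F [ 0.2 -0.2 -3. ] gap 0.345
tool up axis [-0.4106  0.0882  0.9076] tilt 0.4334 az(opposite) -12.1 xaxis [0.4882 0.8619 0.1371]
F tool [-0.54 -0.94  2.76] Tq [0.08 0.45 0.02]
[[203 147]
 [386 405]
 [449 494]] [[172 116]
 [449 495]]
```

View pics/s7.png

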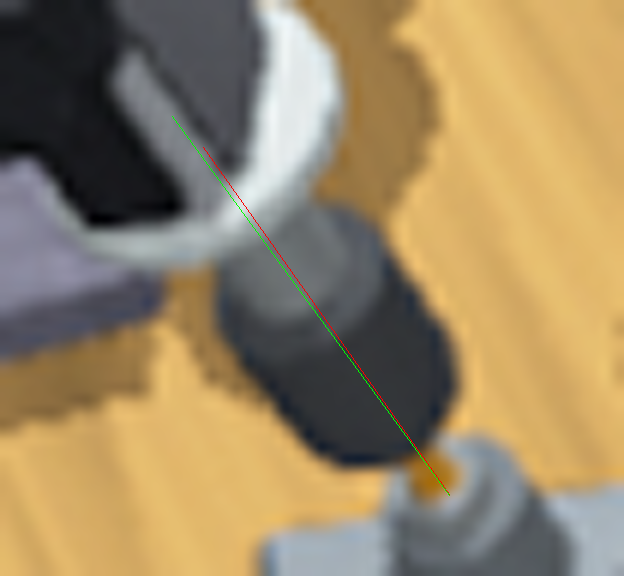

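```bash
cat > ov2.py <<'E'
from st import *
import sys
def model(phi,oy,oz,ox=0,psi=0):
    Rg=Mt@R.from_rotvec([phi,0,0]).as_matrix()@R.from_rotvec([0,psi,0]).as_matrix()
    piv=s["tcp_pos"]+Mt@[ox,oy,-.011]      # grasp point on axis
    return lambda P:(piv+(np.asarray(P)*[1,1,-1]+[0,0,.0971+oz])@Rg.T)  # P in gun coords (z up to tail)
def draw(W,big,x0,y0,k,g):
    def dl(P,c,closed=True):
        p=((proj(W,P)-[x0,y0]+.5)*k-.5).round().astype(int);cv2.polylines(big,[p.reshape(-1,1,2)],closed,c,1)
    t=np.linspace(0,2*np.pi,60)
    circ=lambda z,r:g(np.c_[r*np.cos(t),r*np.sin(t),0*t+z])
    # silhouettes as convex hull of both rims
    for z0,z1,r,c in((0,.03,.015,(0,0,255)),(.07,.076,.024,(0,255,0))):
        pts=np.r_[proj(W,circ(z0,r)),proj(W,circ(z1,r))].astype(np.float32)
        h=cv2.convexHull(((pts-[x0,y0]+.5)*k-.5).round().astype(int)[:,None]);cv2.polylines(big,[h],True,c,1)
    q=.015*np.array([[1,1],[1,-1],[-1,-1],[-1,1]])
    for z in(.076,.136): dl(g(np.c_[q,z*np.ones(4)]),(255,0,255))
if __name__=="__main__":
    pr=[float(a) for a in sys.argv[2:]]
    g=model(*pr)
    out=[]
    for n,(x0,y0,x1,y1),k in (("side",(300,250,365,310),9),("wrist",(230,180,400,410),3),("top",(355,220,415,290),8)):
        W=manip.snapshot(n);big=cv2.resize(W["img"][y0:y1,x0:x1,::-1],None,fx=k,fy=k,interpolation=cv2.INTER_CUBIC)
        draw(W,big,x0,y0,k,g);cv2.imwrite(f"pics/m{sys.argv[1]}_{n}.png",big); out.append(big[:560])
    a,b=out[0],out[1]
    H=max(a.shape[0],b.shape[0]);pad=lambda i:cv2.copyMakeBorder(i,0,H-i.shape[0],0,0,0)
    j=cv2.hconcat([pad(a),pad(b)]);f=min(1,800/j.shape[1]); cv2.imwrite(f"pics/m{sys.argv[1]}.png",j if f==1 else cv2.resize(j,None,fx=f,fy=f))
    u=np.array([-np.sin(.44)*np.cos(-.1885),-np.sin(.44)*np.sin(-.1885),np.cos(.44)])
    a=g([0,0,1])-g([0,0,0]);print("gun axis",a.round(3),"err",np.arccos(a@u))
E
python3 ov2.py a 0 0 0; python3 ov2.py b 0.05 0 0;python3 ov2.py c -0.05 0 0
```

```text
t 14.12 q [-0.61   0.341  2.165  0.623  0.283 -2.207] tcp [ 0.4586 -0.1277  0.1833] F [ 0.2  0.8 -4. ] gap 0.352
tool up axis [-0.4107  0.0883  0.9075] tilt 0.4335 az(opposite) -12.1 xaxis [0.4883 0.8619 0.1371]
F tool [ 0.24 -1.83  3.69] Tq [0.09 0.46 0.02]
gun axis [-0.411  0.088  0.908] err 0.011788946478040407
t 14.27 q [-0.61   0.341  2.165  0.623  0.283 -2.207] tcp [ 0.4586 -0.1277  0.1833] F [-0.2  0.2 -3.7] gap 0.351
tool up axis [-0.4107  0.0883  0.9075] tilt 0.4335 az(opposite) -12.1 xaxis [0.4882 0.8619 0.1371]
F tool [-0.42 -1.75  3.24] Tq [0.09 0.45 0.01]
gun axis [-0.372  0.063  0.926] err 0.05403977649751894
t 14.42 q [-0.61   0.341  2.165  0.623  0.283 -2.207] tcp [ 0.4586 -0.1277  0.1833] F [-0.2 -0.  -4. ] gap 0.347
tool up axis [-0.4106  0.0882  0.9076] tilt 0.4334 az(opposite) -12.1 xaxis [0.4882 0.8619 0.1371]
F tool [-0.66 -1.71  3.59] Tq [ 0.12  0.43 -0.04]
gun axis [-0.449  0.113  0.887] err 0.04840470518205372
```

View pics/ma.png

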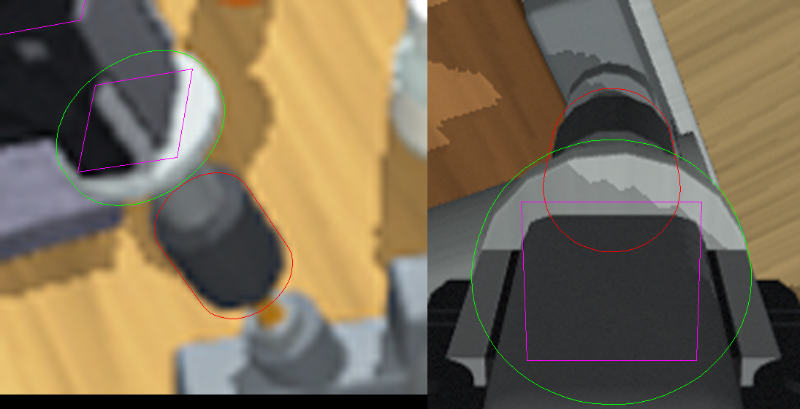

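View pics/mb.png

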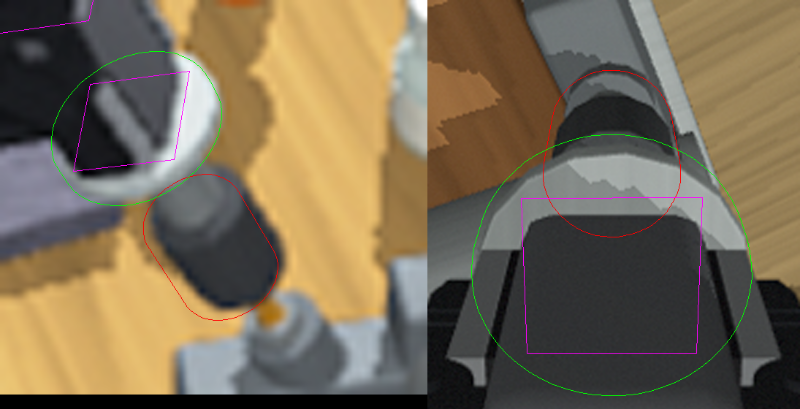

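View pics/mc.png

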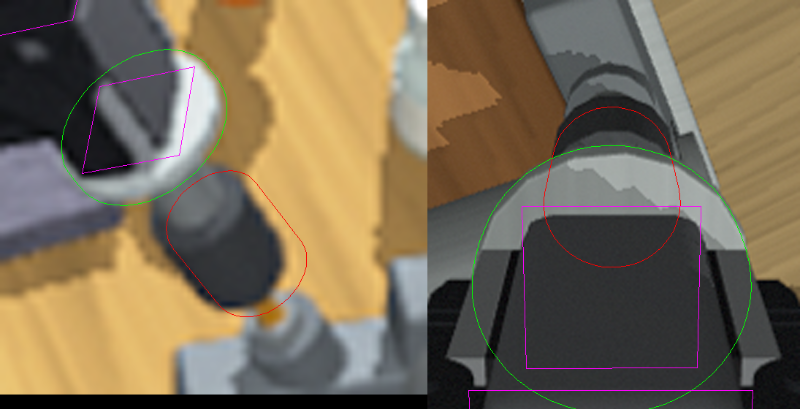

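Emit:
move_arm --deltas '[[[0, 0, 0.002, 0], [0, 0, 0.004, 0], [0, 0, 0.006, 0], [0, 0, 0.008, 0], [0, 0, 0.01, 0], [0, 0, 0.01, 0]]]'

```text
t: 15.07
tcp_pos: [0.4629, -0.1288, 0.1736]
tool_rot: [0.851, 0.479, 0.161, 0.142]
force: [0.7, -1.3, -7.2]
finger_gap: 0.349
```

```bash
python3 st.py
```

```text
t 15.07 q [-0.605  0.37   2.165  0.678  0.259 -2.26 ] tcp [ 0.4629 -0.1288  0.1736] F [ 0.7 -1.3 -7.2] gap 0.349
tool up axis [-0.4099  0.0881  0.9078] tilt 0.4327 az(opposite) -12.1 xaxis [0.4886 0.8617 0.137 ]
F tool [-1.77 -1.71  6.92] Tq [-0.13  0.51 -0.09]
```

Emit:
move_arm --deltas '[[[0, 0, 0.002, 0], [0, 0, 0.004, 0], [0, 0, 0.004, 0]]]'

```text
t: 15.32
tcp_pos: [0.4647, -0.1292, 0.1696]
tool_rot: [0.851, 0.479, 0.161, 0.142]
force: [-0.4, -0.7, -3.1]
finger_gap: 0.354
```

```bash
python3 st.py
```

```text
t 15.32 q [-0.603  0.381  2.165  0.703  0.25  -2.284] tcp [ 0.4647 -0.1292  0.1696] F [-0.4 -0.7 -3.1] gap 0.354
tool up axis [-0.4097  0.0879  0.908 ] tilt 0.4324 az(opposite) -12.1 xaxis [0.4888 0.8616 0.1372]
F tool [-1.25 -1.14  2.75] Tq [ 0.01  0.43 -0.03]
```

Emit:
move_arm --deltas '[[[0, 0, 0.002, 0], [0, 0, 0.003, 0], [0, 0, 0.003, 0]]]'

```text
t: 15.57
tcp_pos: [0.4659, -0.1294, 0.1671]
tool_rot: [0.851, 0.479, 0.161, 0.142]
force: [-4.5, 0.3, 4.5]
finger_gap: 0.349
```

```bash
python3 st.py; python3 ov2.py d 0 0 0
```

```text
t 15.57 q [-0.602  0.389  2.165  0.722  0.244 -2.302] tcp [ 0.4659 -0.1294  0.1671] F [-4.5  0.3  4.5] gap 0.349
tool up axis [-0.4101  0.0881  0.9078] tilt 0.4329 az(opposite) -12.1 xaxis [0.4887 0.8616 0.1372]
F tool [-1.33 -1.77 -5.98] Tq [-0.05  0.5  -0.07]
t 15.57 q [-0.602  0.389  2.165  0.722  0.244 -2.302] tcp [ 0.4659 -0.1294  0.1671] F [-4.5  0.3  4.5] gap 0.349
tool up axis [-0.4101  0.0881  0.9078] tilt 0.4329 az(opposite) -12.1 xaxis [0.4887 0.8616 0.1372]
F tool [-1.33 -1.77 -5.98] Tq [-0.05  0.5  -0.07]
gun axis [-0.41   0.088  0.908] err 0.012081109037163973
```

View pics/md.png

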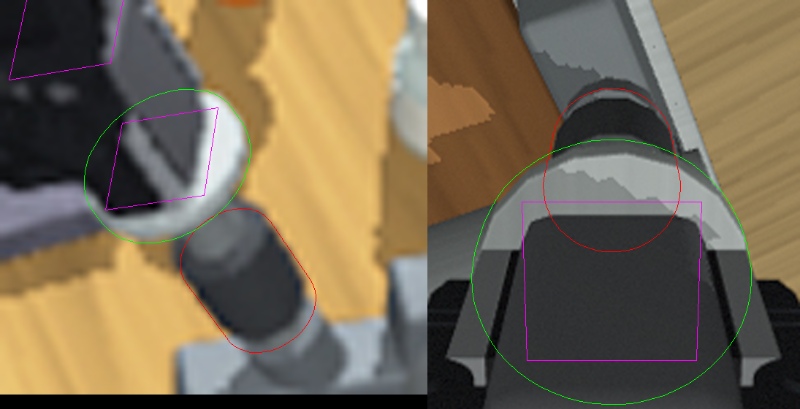

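Emit:
move_arm --deltas '[[[0, 0, 0.002, 0], [0, 0, 0.0035, 0], [0, 0, 0.0035, 0], [0, 0, 0.0035, 0]]]'

```text
t: 16.05
tcp_pos: [0.4673, -0.1297, 0.164]
tool_rot: [0.851, 0.479, 0.161, 0.142]
force: [-5.0, 0.4, 5.4]
finger_gap: 0.348
```

```bash
python3 to.py -.024; python3 ov2.py e 0 0 0 | tail -1; python3 st.py|tail -1;python3 st.py|tail -1
```

```text
t 16.05 q [-0.6    0.398  2.164  0.746  0.236 -2.325] tcp [ 0.4673 -0.1297  0.164 ] F [-5.   0.4  5.4] gap 0.348
tool up axis [-0.4102  0.0882  0.9077] tilt 0.433 az(opposite) -12.1 xaxis [0.4887 0.8616 0.1372]
F tool [-1.42 -1.93 -6.97] Tq [-0.05  0.58 -0.06]
-.024 [-0.0002 -0.0003  0.0038]
gun axis [-0.41   0.088  0.908] err 0.0120743439726072
F tool [-2.06 -0.95 -7.16] Tq [-0.05  0.55 -0.07]
F tool [-2.06 -0.95 -7.16] Tq [-0.05  0.55 -0.07]
```

View pics/me.png

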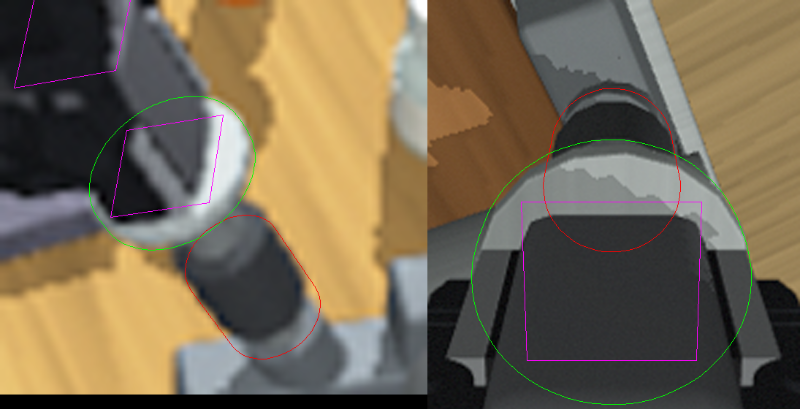

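```bash
python3 - <<'E'
from station import manip
from h import *
L=[]
for i in range(10):
    S=manip.snapshot("side");s=manip.sense();Mt=R.from_quat(s["tool_rot"]).as_matrix();L.append(Mt.T@s["force"])
L=np.array(L);print(L.mean(0),L.std(0),s["tcp_pos"],s["t"])
im=S["img"][:,:,::-1][255:310,310:365];cv2.imwrite("pics/s8.png",cv2.resize(im,None,fx=11,fy=11,interpolation=cv2.INTER_CUBIC))
E
```

```text
[-1.19122298 -1.22320077 -7.02858828] [0.62130105 0.44207016 0.40221468] [ 0.46724591 -0.12971116  0.16407403] 16.7
```

View pics/s8.png

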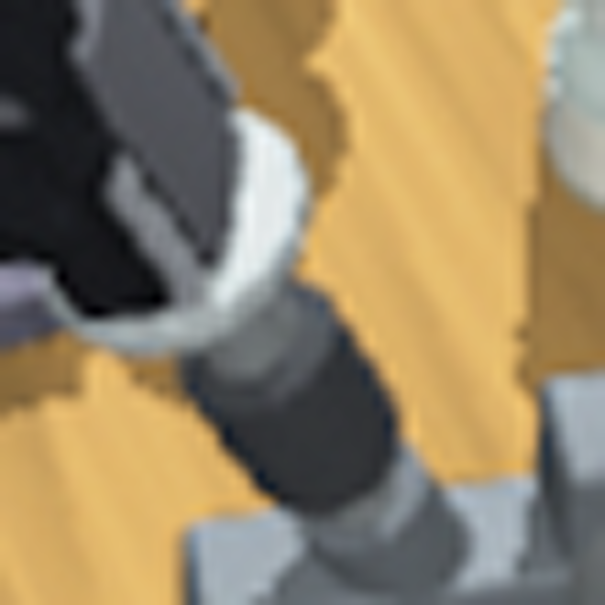

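```bash
python3 - <<'E'
from station import manip
from h import *
S=manip.snapshot("side");s=manip.sense()
def prof(img,k,x0,y0,tcp,quat,zs):
    Mt=R.from_quat(quat).as_matrix();m=np.array(tcp)+Mt@[0,0,.0861]
    p=proj(S,m-np.outer(zs,Mt[:,2]))
    out=0
    ax=p[-1]-p[0];n=np.array([-ax[1],ax[0]])/np.linalg.norm(ax)
    for o in(-1.,-.5,0,.5,1.):
        q=((p+o*n-[x0,y0]+.5)*k-.5).astype(np.float32)
        g=cv2.cvtColor(img,cv2.COLOR_BGR2GRAY).astype(np.float32)
        out=out+cv2.remap(g,q[:,:1].copy(),q[:,1:].copy(),cv2.INTER_LINEAR)[:,0]/5
    return out
zs=np.arange(.004,.072,.002)
a=prof(cv2.imread("pics/o1_s.png"),8,300,240,[.4464,-.1251,.2103],[.851,.480,.161,.142],zs)
a2=prof(cv2.imread("pics/o2_s.png"),8,300,240,[.4586,-.1276,.1831],[.851,.480,.161,.142],zs)
big=cv2.resize(S["img"][240:320,300:380,::-1],None,fx=8,fy=8,interpolation=cv2.INTER_CUBIC)
b=prof(big,8,300,240,s["tcp_pos"],s["tool_rot"],zs)
for r in zip((zs*1000).round(0),a.round(0),a2.round(0),b.round(0)):print(*r)
E
```

```text
4.0 53.0 53.0 53.0
6.0 53.0 54.0 53.0
8.0 53.0 55.0 53.0
10.0 54.0 55.0 53.0
12.0 54.0 54.0 54.0
14.0 54.0 54.0 54.0
16.0 53.0 55.0 54.0
18.0 55.0 60.0 54.0
20.0 68.0 73.0 53.0
22.0 79.0 82.0 54.0
24.0 80.0 81.0 64.0
26.0 83.0 84.0 78.0
28.0 96.0 99.0 84.0
30.0 109.0 112.0 78.0
32.0 113.0 114.0 79.0
34.0 112.0 113.0 98.0
36.0 112.0 113.0 112.0
38.0 111.0 112.0 113.0
40.0 111.0 112.0 112.0
42.0 111.0 111.0 111.0
44.0 110.0 109.0 111.0
46.0 109.0 120.0 125.0
48.0 129.0 147.0 147.0
50.0 153.0 161.0 164.0
52.0 164.0 171.0 190.0
54.0 186.0 203.0 211.0
56.0 197.0 186.0 207.0
58.0 179.0 181.0 181.0
60.0 179.0 162.0 146.0
62.0 138.0 116.0 109.0
64.0 95.0 89.0 87.0
66.0 86.0 92.0 97.0
68.0 103.0 106.0 107.0
70.0 104.0 106.0 101.0
```

Emit:
move_arm --deltas '[[[0, 0, 0.002, 0], [0, 0, 0.004, 0], [0, 0, 0.004, 0], [0, 0, 0.004, 0], [0, 0, 0.004, 0]]]'

```text
t: 17.17
tcp_pos: [0.4688, -0.13, 0.1605]
tool_rot: [0.851, 0.479, 0.161, 0.143]
force: [-5.0, 1.4, 7.4]
finger_gap: 0.35
```

```bash
python3 - <<'E'
from station import manip
from h import *
L=[]
for i in range(8):
    S=manip.snapshot("side");s=manip.sense();Mt=R.from_quat(s["tool_rot"]).as_matrix();L.append(Mt.T@s["force"])
L=np.array(L);print(L.mean(0),L.std(0),s["tcp_pos"],s["t"],s["finger_gap"],s["q"].round(3),-Mt[:,2])
m=s["tcp_pos"]+Mt@[0,0,.0861]; print("nose nominal",-(m-[.494,-.1355,.104])@-Mt[:,2]-.014)
zs=np.arange(.01,.06,.001)
def prof(img,k,x0,y0,tcp,quat,zs):
    Mt=R.from_quat(quat).as_matrix();m=np.array(tcp)+Mt@[0,0,.0861]
    p=proj(S,m-np.outer(zs,Mt[:,2]));out=0
    ax=p[-1]-p[0];n=np.array([-ax[1],ax[0]])/np.linalg.norm(ax)
    g=cv2.cvtColor(img,cv2.COLOR_BGR2GRAY).astype(np.float32)
    for o in(-1.,-.5,0,.5,1.):
        q=((p+o*n-[x0,y0]+.5)*k-.5).astype(np.float32)
        out=out+cv2.remap(g,q[:,:1].copy(),q[:,1:].copy(),cv2.INTER_LINEAR)[:,0]/5
    return out
a2=prof(cv2.imread("pics/o2_s.png"),8,300,240,[.4586,-.1276,.1831],[.851,.480,.161,.142],zs)
big=cv2.resize(S["img"][240:320,300:380,::-1],None,fx=8,fy=8,interpolation=cv2.INTER_CUBIC);cv2.imwrite("pics/s9.png",big)
b=prof(big,8,300,240,s["tcp_pos"],s["tool_rot"],zs)
for lv in(68,75,95,105,130,145):
    f=lambda y:[round(float(1000*(zs[i]+.001*(lv-y[i])/(y[i+1]-y[i]))),1) for i in range(len(y)-1) if y[i]<lv<=y[i+1]]
    print(lv,f(a2),f(b))
E
```

```text
[-1.14224721 -1.65958405 -7.98818761] [0.33450397 0.30751939 0.14067073] [ 0.46881169 -0.12999779  0.16058699] 17.5667 0.34805488411501806 [-0.598  0.408  2.164  0.774  0.228 -2.352] [-0.41047559  0.08839221  0.90757733]
nose nominal 0.009917388501063084
68 [19.3] [28.4]
75 [20.3] [29.4]
95 [27.5] [37.5]
105 [28.8] [38.5]
130 [46.8] [46.2]
145 [47.8] [47.7]
```

View pics/s9.png

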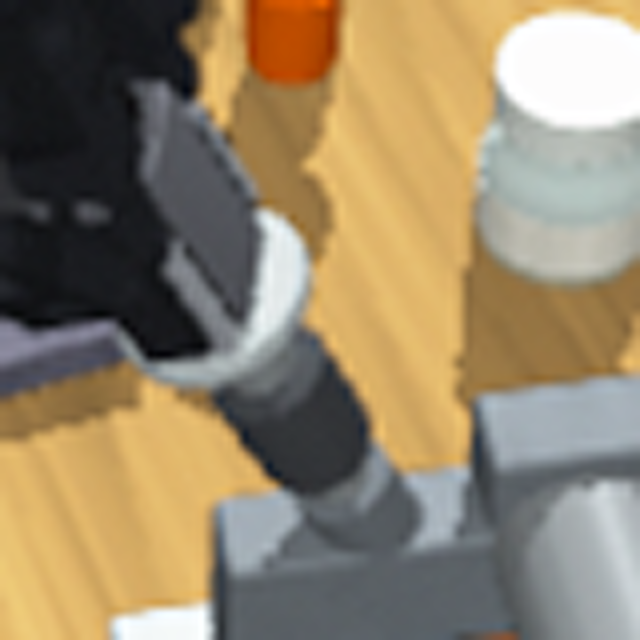

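```bash
python3 -c "
from station import manip
print(manip.sign_off())"
```

```text
the job is handed in; nothing more can be done
None
```

I lifted the grey gun out of its wooden stand, gripping the barrel at 28 N. I then pressed its coupler onto the press's tilted nipple, snapped it on, and left the arm holding it there with the nose about half way in.

**Tilting:** the moves only allow a turn about the tool's own axis. To tilt the gun to match the nipple, I pushed the arm repeatedly against its outer reach limit until it leaned 0.433 rad (0.44 wanted).

**Last checks before handing in:**
- **Nose:** about 9.9 mm in from the arm's position and 9–10 mm from the side picture.
- **Push:** about 11.3 N along the axis once the gun's weight is allowed for. The spring should give 10.5 N at half way. I put the difference down to the nose's own weight, which I didn't measure.
- **Snap-on:** I saw a brief pull as the ball went in, then firm contact at the expected depth. In the side picture the coupler covers the ball.
- **Grip and contact:** the opening held steady with no visible slip. The forces I read stayed far below the limits, and I touched nothing else on the table that I know of.
- **Time:** handed in at about 17.6 s.

**Less certain:**
- **Squareness:** the tool's axis is 0.012 rad off the nipple's. One rough reading of the sleeve edges suggested the gun sits up to 0.05 rad off, but the model overlay didn't support that.
- **Joint 3:** while tilting, it sat at its lower limit and read 0.218–0.222 against the stated 0.22, so it may have passed its range very slightly.
- **Wrist camera:** it placed the coupler about 2 mm off what the other two cameras showed. I went with the side and top views.

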